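# One turn down on the beading machine

## Robot

A 7-joint arm with a two-finger parallel gripper is mounted at the origin on the work surface. World frame = base frame: x ahead of the robot, y to its left, z up, the work surface at z = 0. Lengths are in m, angles in rad, forces in N, time in s.
With the tool pointing down it reaches from about 0.35 to 0.775 m from the base axis. Payload 3.1 kg.
Tool frame: the origin (TCP) lies at the very end of the fingers, on their centre line; the grasp point (between the pads) lies 19 mm behind it; z points along the fingers, x is the direction in which the jaws open and shut, and the axes are right-handed (so a half turn about z gives the same grasp; the last joint's range is limited). The gripper opens to 85 mm and grips with 20 to 120 N. Pads are 22 mm wide; open, the fingers measure 114 mm over their backs; the gripper's body (76 mm by 85 mm) begins 54 mm behind the grasp point. The pads swing forward as they close: fully open they stand 13 mm farther back than shut.
Start: joints at [-1.3, 0.311, 0.014, 1.512, -0.004, 1.319, -0.027], TCP at [0.169, 0.523, 0.202] pointing down, gripper open.
Joint ranges: [-2.7, 2.7], [-0.3, 1.91], [-1.27, 1.3], [0.12, 2.57], [-1.44, 4.58], [0.2, 2.03], [-3.05, 3.05]. Speed limits (rad/s): [2.79, 2.79, 3.14, 3.14, 3.14, 3.14, 3.14].

## Interface

Orientations are given as a 3x3 rotation matrix whose columns are the frame's x, y, z axes.
In Python, from cell import get_state, capture, get_calibration, close_job gives the robot as it stands. The module is installed in compiled form; this text tells all that it offers.
- The arm moves only by the tool move_arm, never from a script. Its argument "moves" is a list of rows, each an object of numbers: "x", "y", "z": the shift along the tool's x, y, z in m; "ax", "ay", "az": the turn, a rotation vector about the tool's x, y, z in degrees; "fingers": the finger opening in m, from 0 to 0.0854. In form: [{"x": .., "y": .., "z": .., "ax": .., "ay": .., "az": .., "fingers": ..}, ...]. A call has 1 to 20 rows; each row shifts and turns the commanded pose from where the row before left it, along the tool's axes as they then stand; what a row does not reach is not made up. A row lasts 1/10 s, in which the tool goes at most 50 mm and 8.59 degrees, less where a joint would pass 70% of its speed; a pose out of reach is approached as far as the arm can. A call with a gripper value outside its range is refused whole. The fingers move at their own pace and stop on an object; "force" is the grip in N (left out, the last holds). Time passes only in rows, so rows that do not move let the fingers close. It gives the time, the measured TCP pose, the force and the opening at its end, in the units of the state.
- get_state(): the state, without advancing time (a new reading comes with each control period).
- capture(name): name is "side" or "top"; returns the picture (480x640x3 uint8, red, green, blue); there is no depth.
- get_calibration(name): a dict with "fx", "fy", "cx", "cy" (pixels), "origin" and "rotation" of the camera in the world. Camera axes: x right, y down, z forward; pixel columns grow to the right and rows downward; lengths in m; the calibration is good to about 2 mm. A picture is of the moment at which its call begins. get_calibration takes no time and is no camera call.
- close_job(): hands the job in, once; it reports no verdict.
The state is a dict: "time": time; "joint_pos": joint angles; "qd": joint speeds; "tau": joint torques, N m; "tcp_pos": TCP position; "orientation": TCP orientation; "contact_force": force on the tool from outside, world axes, zero at the start; "ft_torque": the same for the moment, N m; "opening": finger opening in m.
Only numpy, scipy, OpenCV 4.12 (cv2) and the standard library are available. Lean on these libraries where they do the work, as an engineer would, in place of code of your own. Each camera call takes 0.05 s, during which the arm holds its last target.

## Task

Set the beading machine for its next pass: with the closed fingertips push the hand wheel on top round by its upright handle, clockwise seen from above, through exactly one full turn, so that the handle comes to rest where it started, without running past. Then lock the setting by pushing the ball-ended lock lever under the wheel clockwise, by its ball, up against its stop. Push gently and do not grip, lift or carry anything; leave the drive crank and the other things on the bench as they are.

Things in the scene. Friction and masses are not known exactly. Their poses are not given: they have to be found in the camera images.
- machine: Green bench-top beading machine, bolted down. Origin on the bench below the hand wheel's axis. Long axis y: two rolls at the -y end, gears and drive crank at the +y end. Foot plate 150 x 220 mm (y -50 to 170 mm), frame 197 mm high. An aluminium strip in the rolls, 250 mm long along x, lies 117 mm above the bench at y -44 to -104 mm.
- screw_axis (a point): Point on the vertical axis of the hand wheel, 245 mm above the bench, at the middle of the rim's height. The wheel is bare cast aluminium, 129 mm across, with three spokes and a round rim (centre line radius 58 mm, 13 mm thick, its top 251.5 mm above the bench). A hub 34 mm across and a screw end stand at its centre, up to 266 mm above the bench.
- handle_mid (a point): Middle of the wheel's upright black handle: it stands on the wheel's rim, turning a little stiffly on its own stud, 56 mm from the wheel's axis, 23 mm in diameter, round. It reaches from 253 to 299 mm above the bench; this point is at 276 mm and travels round with the wheel. It may start in any direction from the axis.
- handle: The same upright handle as a body; origin at the centre of its foot, 253 mm above the bench.
- wheel (a joint): Angle of the hand wheel in rad, 0 at the start of the job whatever the direction of the handle, growing as it turns clockwise seen from above; one turn is 6.283. No stop near one turn. It is stiff and stays where it is left: about 4 N on the handle moves it. It lowers the top roll 2 mm a turn; the wheel itself keeps its height.
- lock_lever (a joint): Angle of the lock lever in rad: 0 to 0.2 at the start (unlocked), growing as it turns clockwise seen from above, 0.95 at its stop (locked). It turns about the wheel's axis, below the wheel; about 2 N on the ball moves it and it stays where it is left. Steel arm 10 mm thick, rising outwards.
- lever_ball: Black ball, 28 mm in diameter, on the end of the lock lever, 125 mm from the wheel's axis; origin at the ball's centre, 243 mm above the bench. At lever angle q the ball lies in the direction -(0.75 + q) rad (anticlockwise positive) from the machine's x axis.
- crank (a joint): Drive crank of the machine, at the gear end: arm 85 mm with a wooden grip that reaches 291 mm from the machine's origin, 170 mm above the bench, axis level, 0 at the start (arm upright). Not to be moved.
- tin: open steel tin, 100 mm across, 105 mm tall; origin under its centre. Not to be moved.
- cup: white paper cup, 80 mm across, 100 mm tall; origin under its centre. Not to be moved.
- fastener_block: grey block 35 x 75 x 22 mm with three upright copper sheet fasteners, 64 mm tall in all; origin under its centre. Not to be moved.
- tape_roll: pale roll of tape lying flat, 96 mm across, 24 mm tall; origin under its centre. Not to be moved.
- screwdriver: black-handled screwdriver lying flat, 200 mm long; origin under it. Not to be moved.
- rivet_puller: pneumatic rivet puller standing upright, black foot 92 mm across, 231 mm tall; origin under its foot. Not to be moved.
- pliers: grey-handled pliers lying flat, 180 mm long; origin under them. Not to be moved.
- rib: flanged aluminium rib lying flat, 240 x 75 x 24 mm; origin under its centre. Not to be moved.

How it is judged:
On the way, in this order (a step that is already met when the one before it is completed fails the run):
1. the wheel passes a quarter turn while the fingers push its handle (value of joint wheel between 1.2208 and 1.9208 rad and contact force between the fingers and handle above 0.3 N and value of joint lock_lever below 0.5 rad).
2. the wheel passes half a turn while the fingers push its handle (value of joint wheel between 2.7916 and 3.4916 rad and contact force between the fingers and handle above 0.3 N and value of joint lock_lever below 0.5 rad).
3. the wheel passes three quarters of a turn while the fingers push its handle (value of joint wheel between 4.3624 and 5.0624 rad and contact force between the fingers and handle above 0.3 N and value of joint lock_lever below 0.5 rad).
4. the wheel stands one turn round, the lever still unlocked (value of joint wheel between 6.0832 and 6.4832 rad and value of joint lock_lever below 0.5 rad), for 0.2 s.
5. the fingers push the lever by its ball (contact force between the fingers and lever_ball above 0.3 N and value of joint lock_lever between 0.3 and 0.87 rad and value of joint wheel between 6.0832 and 6.4832 rad).
6. the lock lever is up against its stop (value of joint lock_lever above 0.87 rad and value of joint wheel between 6.0832 and 6.4832 rad), for 0.2 s.
At the end, for the whole second after the job is handed in: The hand wheel is at rest one turn clockwise from its start, within 0.2 rad (11 degrees), and the lock lever within 0.08 rad (5 degrees) of its stop (all of step 6 and velocity of joint wheel between -0.05 and 0.05 rad/s); the robot touches nothing.
It fails at once if the wheel is run more than 0.35 rad (20 degrees) past one turn (value of joint wheel above 6.6332 rad).
It fails at once if the wheel is turned the wrong way by more than 0.35 rad (value of joint wheel below -0.35 rad).
It fails at once if the handle or the lever ball is gripped or shoved hard (over 32 N of finger force) (contact force between the fingers and handle above 32 N or contact force between the fingers and lever_ball above 32 N).
It fails at once if the drive crank is turned (value of joint crank above 0.15 rad or value of joint crank below -0.15 rad).
It fails at once if something on the bench is moved or lifted by more than 20 mm (distance of any of tin, cup, fastener_block, tape_roll, screwdriver, rivet_puller, pliers, rib from where it was at the start of the episode above 0.02 m).
It also fails if it takes over 69 s, if anything falls off the work surface, if the arm or the gripper's body presses on something with over 40 N, if the wrist force passes 120 N, or if a joint passes its speed limit or range.

## Working session

There is one attempt and no reset: what is moved stays moved. The work goes in short steps, Python scripts to look and compute and a tool call to move; the robot and the scene stay as the last step left them, time stands still between calls to the robot, and variables do not carry over. Pictures are saved under pics/ and viewed, and the job is handed in when it is done.

Besides the shell and the picture viewer there is one more tool, called after "Emit:" as name(argument=value, ...) on one line, values as JSON. move_arm: Moves the arm, as the interface text tells. Its arguments: {"type":"object","properties":{"moves":{"type":"array","items":{"type":"object","properties":{"x":{"type":"number"},"y":{"type":"number"},"z":{"type":"number"},"ax":{"type":"number"},"ay":{"type":"number"},"az":{"type":"number"},"fingers":{"type":"number"}}}},"force":{"type":"number"}},"required":["moves"]}

```bash
mkdir -p pics
python3 - <<'E'
from cell import *
import cv2,numpy as np
np.set_printoptions(precision=4,suppress=True)
for n in ("side","top"):
    im=capture(n); cv2.imwrite(f"pics/{n}0.png",im[:,:,::-1]); c=get_calibration(n); print(n,c)
print(get_state())
E
```

```text
side {'fx': 524.852584947511, 'fy': 524.852584947511, 'cx': 324.3977982102954, 'cy': 248.45942766995697, 'origin': array([-0.0214, -0.79  ,  1.0657]), 'rotation': array([[ 0.8281, -0.3983,  0.3944],
       [-0.5605, -0.5754,  0.5957],
       [-0.0103, -0.7143, -0.6997]])}
top {'fx': 562.4716776166339, 'fy': 562.4716776166339, 'cx': 310.29573251596514, 'cy': 247.41803375945298, 'origin': array([ 0.2804, -0.0535,  1.4942]), 'rotation': array([[-0.0299, -0.9882,  0.1501],
       [-0.9994,  0.0322,  0.0131],
       [-0.0178, -0.1496, -0.9886]])}
{'time': 0.1, 'joint_pos': array([-1.2997,  0.3117,  0.014 ,  1.5129, -0.0044,  1.3192, -0.0272]), 'qd': array([-0.0007, -0.0024, -0.0008, -0.0045, -0.0008,  0.0003,  0.0014]), 'tau': array([  0.0011, -38.0852,   0.147 , -23.1242,   0.0123,   0.0082,
        -0.    ]), 'tcp_pos': array([0.169 , 0.5226, 0.2013]), 'orientation': array([[ 0.3076,  0.9515, -0.0006],
       [ 0.9515, -0.3076, -0.0021],
       [-0.0022,  0.    , -1.    ]]), 'contact_force': array([1.0174, 0.0581, 0.0113]), 'ft_torque': array([-0.0205,  0.0174, -0.0329]), 'opening': 0.08542007550013948}
```

View pics/side0.png

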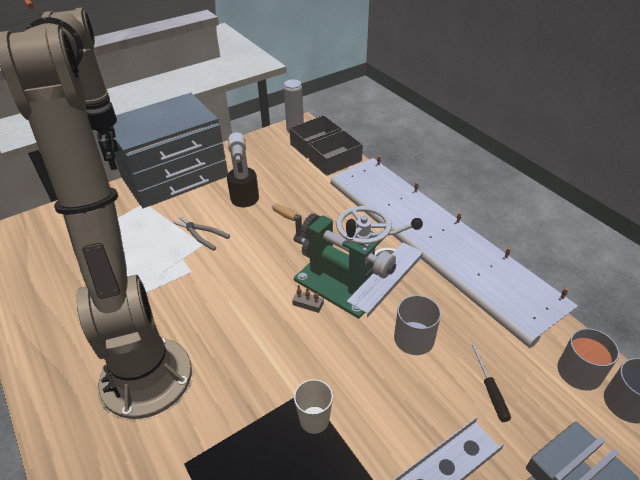

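View pics/top0.png

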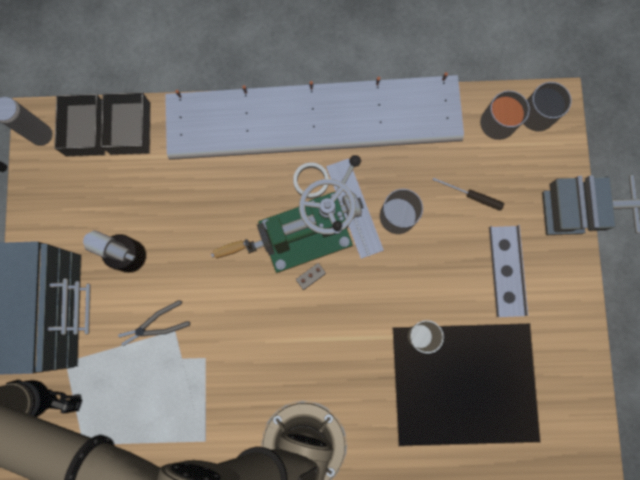

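The top view shows the wheel near (328,207), its handle near (336,226) and the lever ball near (355,161). In the side view the wheel is near (364,226), the handle near (351,228) and the ball at (417,224). I'll zoom in next.

Run:
```python
import cv2,numpy as np
a=cv2.imread("pics/side0.png")[180:300,270:430]; b=cv2.imread("pics/top0.png")[140:260,250:410]
cv2.imwrite("pics/z0.png",np.vstack([cv2.resize(a,None,fx=2.5*1,fy=2.5),cv2.resize(b,None,fx=2.5,fy=2.5)]))
cv2.imwrite("pics/z1.png",cv2.resize(b,None,fx=5,fy=5,interpolation=cv2.INTER_CUBIC))
cv2.imwrite("pics/z2.png",cv2.resize(a,None,fx=5,fy=5,interpolation=cv2.INTER_CUBIC))
```

```text
(no output)
```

View pics/z1.png

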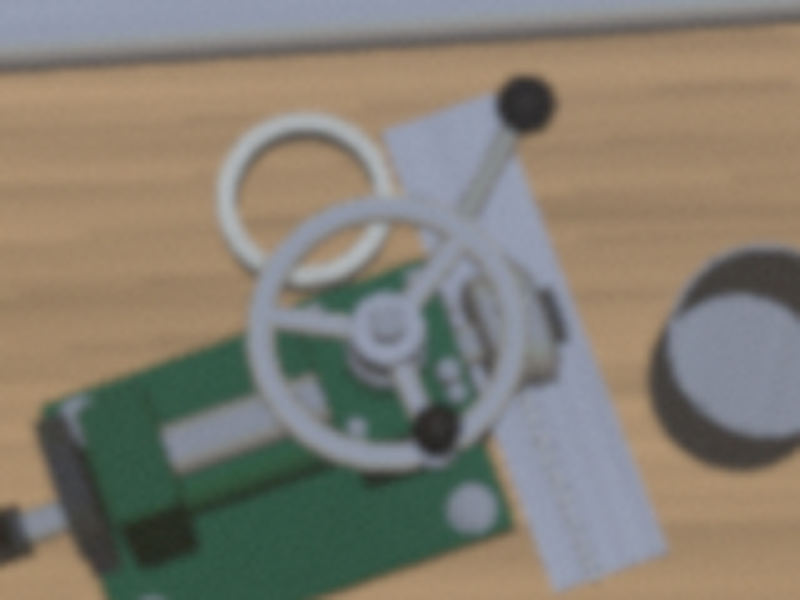

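View pics/z2.png

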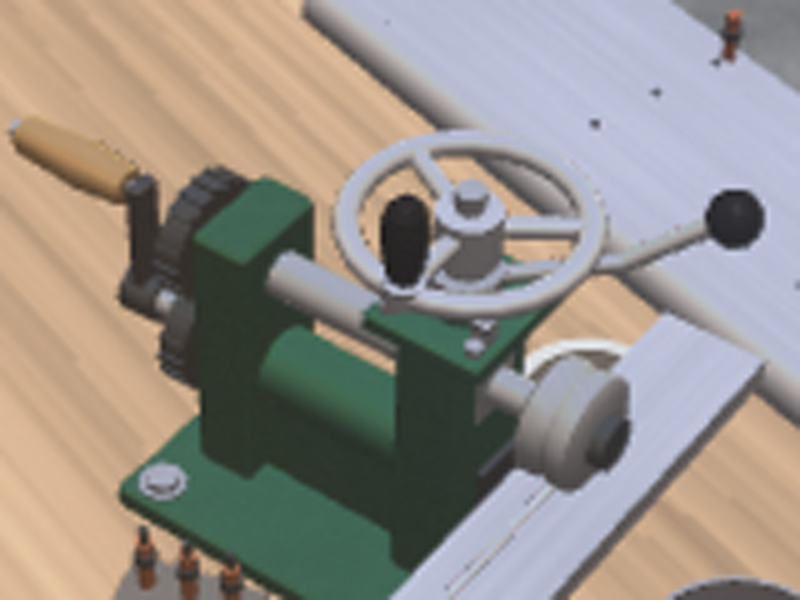

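```bash
cat > h.py <<'E'
import numpy as np
from cell import *
np.set_printoptions(precision=4,suppress=True)
def ray(n,u,v):
    c=get_calibration(n); d=c['rotation']@np.array([(u-c['cx'])/c['fx'],(v-c['cy'])/c['fy'],1]); return np.array(c['origin']),d
def pl(n,u,v,z):
    o,d=ray(n,u,v); return o+d*(z-o[2])/d[2]
def proj(n,p):
    c=get_calibration(n); q=np.array(c['rotation']).T@(np.array(p)-c['origin']); return q[0]/q[2]*c['fx']+c['cx'],q[1]/q[2]*c['fy']+c['cy']
E
python3 - <<'E'
from h import *
import cv2
T=lambda x,y:(250+x/5-.4,140+y/5-.4)
S=lambda x,y:(270+x/5-.4,180+y/5-.4)
print("rim",pl("top",*T(388,333),.245),pl("side",*S(470,224),.245))
print("hub",pl("top",*T(388,322),.266),pl("side",*S(471,192),.266))
print("ball",pl("top",*T(526,104),.243),pl("side",*S(735,218),.243))
print("handle",pl("top",*T(437,425),.290),pl("side",*S(405,242),.276))
for n,f,o in(("top",T,(250,140)),("side",S,(270,180))):
    im=cv2.imread(f"pics/{n}0.png"); m=(im.max(2)<60).astype(np.uint8)
    k,l,s,c=cv2.connectedComponentsWithStats(m)
    for i in range(1,k):
        if s[i,4]>25 and o[0]<c[i][0]<o[0]+160 and o[1]<c[i][1]<o[1]+120: print(n,s[i],c[i],pl(n,*c[i],.243),pl(n,*c[i],.276))
# machine axis: foot plate bolts / strip corners
print("strip",[pl("top",*T(*p),.117) for p in((385,130),(492,92),(667,550),(557,592))])
E
```

```text
rim [ 0.5634 -0.0782  0.245 ] [ 0.5619 -0.077   0.245 ]
hub [ 0.5637 -0.0779  0.266 ] [ 0.5607 -0.0778  0.266 ]
ball [ 0.6694 -0.1454  0.243 ] [ 0.668  -0.1428  0.243 ]
handle [ 0.5115 -0.0972  0.29  ] [ 0.5086 -0.097   0.276 ]
top [351 156   9  10  65] [354.6308 160.5692] [ 0.669 -0.145  0.243] [ 0.6588 -0.1425  0.276 ]
top [332 221   9   9  59] [336.661  225.2542] [ 0.5191 -0.0981  0.243 ] [ 0.5128 -0.0969  0.276 ]
top [265 230   8  24  60] [269.0833 243.1333] [0.4831 0.0557 0.243 ] [0.4778 0.0528 0.276 ]
top [274 241  15  12 126] [281.7698 246.6984] [0.4741 0.0272 0.243 ] [0.469  0.0251 0.276 ]
top [248 243   5   8  31] [250.0323 246.7742] [0.4762 0.0988 0.243 ] [0.4711 0.0948 0.276 ]
side [ 296  216   77   78 1896] [333.7315 259.0084] [ 0.4407 -0.1288  0.243 ] [ 0.4221 -0.1553  0.276 ]
side [346 219  10  18 132] [350.3939 227.4318] [ 0.5316 -0.0662  0.243 ] [ 0.5094 -0.0952  0.276 ]
side [411 218  11  11  89] [416.2584 223.191 ] [ 0.6674 -0.1423  0.243 ] [ 0.6398 -0.1683  0.276 ]
side [387 265   8   9  27] [391.2222 269.4815] [ 0.5242 -0.2249  0.243 ] [ 0.5023 -0.2476  0.276 ]
strip [array([ 0.6975, -0.0828,  0.117 ]), array([ 0.7155, -0.1377,  0.117 ]), array([ 0.4782, -0.2146,  0.117 ]), array([ 0.459 , -0.1595,  0.117 ])]
```

Emit:
move_arm(moves=[{"z": -0.04, "fingers": 0}, {"z": -0.04, "fingers": 0}, {"z": -0.04, "fingers": 0}, {"z": -0.04, "fingers": 0}, {"fingers": 0}])

```text
invalid input
```

Emit:
move_arm(moves=[{"x": -0.0256, "y": 0.0268}, {"x": -0.0256, "y": 0.0268}, {"x": -0.0256, "y": 0.0268}, {"x": -0.0256, "y": 0.0268}, {"x": -0.0256, "y": 0.0268}, {"x": -0.0256, "y": 0.0268}, {"x": -0.0256, "y": 0.0268}, {"x": -0.0256, "y": 0.0268}, {"x": -0.0256, "y": 0.0268}, {"x": -0.0256, "y": 0.0268}, {"x": -0.0256, "y": 0.0268}, {"x": -0.0256, "y": 0.0268}, {"x": -0.0256, "y": 0.0268}, {"x": -0.0256, "y": 0.0268}, {"x": -0.0256, "y": 0.0268}, {"x": -0.0256, "y": 0.0268}, {"x": -0.0256, "y": 0.0268}, {"x": -0.0256, "y": 0.0268}, {"x": -0.0256, "y": 0.0268}, {"x": -0.0256, "y": 0.0268}])

```text
invalid input
```

Emit:
move_arm(moves=[{"az": 8.5}, {"az": 8.5}, {"az": 8.5}, {"az": 8.5}, {"az": 8.5}, {"az": 8.5}, {}, {}])

```text
invalid input
```

Run:
```python
from h import *
import cv2
for n in ("side","top"):
    im=capture(n)[:,:,::-1]; cv2.imwrite(f"pics/{n}1.png",im)
s=get_state(); print(s)
```

```text
{'time': 0.2, 'joint_pos': array([-1.2997,  0.3114,  0.014 ,  1.5124, -0.0044,  1.3192, -0.0272]), 'qd': array([-0.0001, -0.0007,  0.0015, -0.0041,  0.0012,  0.0006, -0.0002]), 'tau': array([  0.0003, -37.9819,   0.1459, -23.0578,   0.0122,   0.0101,
        -0.    ]), 'tcp_pos': array([0.1691, 0.5229, 0.2016]), 'orientation': array([[ 0.3077,  0.9515, -0.0004],
       [ 0.9515, -0.3077, -0.0014],
       [-0.0014,  0.0001, -1.    ]]), 'contact_force': array([ 0.483 , -0.1106, -0.3898]), 'ft_torque': array([ 0.0285,  0.0424, -0.004 ]), 'opening': 0.08538998274980283}
```

Emit:
move_arm(moves=[{"x": 0, "y": 0, "z": -0.04, "ax": 0, "ay": 0, "az": 0, "fingers": 0}, {"x": 0, "y": 0, "z": -0.04, "ax": 0, "ay": 0, "az": 0, "fingers": 0}, {"x": 0, "y": 0, "z": -0.04, "ax": 0, "ay": 0, "az": 0, "fingers": 0}, {"x": 0, "y": 0, "z": -0.04, "ax": 0, "ay": 0, "az": 0, "fingers": 0}])

```text
time: 0.6
tcp_pos: [0.1691, 0.5229, 0.3637]
orientation: [[0.308, 0.952, -0.0], [0.952, -0.308, -0.0], [-0.0, 0.0, -1.0]]
contact_force: [0.9, 0.7, 0.2]
opening: 0.0279
```

Emit:
move_arm(moves=[{"x": -0.0256, "y": 0.0268, "z": 0, "ax": 0, "ay": 0, "az": 0, "fingers": 0}, {"x": -0.0256, "y": 0.0268, "z": 0, "ax": 0, "ay": 0, "az": 0, "fingers": 0}, {"x": -0.0256, "y": 0.0268, "z": 0, "ax": 0, "ay": 0, "az": 0, "fingers": 0}, {"x": -0.0256, "y": 0.0268, "z": 0, "ax": 0, "ay": 0, "az": 0, "fingers": 0}, {"x": -0.0256, "y": 0.0268, "z": 0, "ax": 0, "ay": 0, "az": 0, "fingers": 0}, {"x": -0.0256, "y": 0.0268, "z": 0, "ax": 0, "ay": 0, "az": 0, "fingers": 0}, {"x": -0.0256, "y": 0.0268, "z": 0, "ax": 0, "ay": 0, "az": 0, "fingers": 0}, {"x": -0.0256, "y": 0.0268, "z": 0, "ax": 0, "ay": 0, "az": 0, "fingers": 0}, {"x": -0.0256, "y": 0.0268, "z": 0, "ax": 0, "ay": 0, "az": 0, "fingers": 0}, {"x": -0.0256, "y": 0.0268, "z": 0, "ax": 0, "ay": 0, "az": 0, "fingers": 0}, {"x": -0.0256, "y": 0.0268, "z": 0, "ax": 0, "ay": 0, "az": 0, "fingers": 0}, {"x": -0.0256, "y": 0.0268, "z": 0, "ax": 0, "ay": 0, "az": 0, "fingers": 0}, {"x": -0.0256, "y": 0.0268, "z": 0, "ax": 0, "ay": 0, "az": 0, "fingers": 0}, {"x": -0.0256, "y": 0.0268, "z": 0, "ax": 0, "ay": 0, "az": 0, "fingers": 0}, {"x": -0.0256, "y": 0.0268, "z": 0, "ax": 0, "ay": 0, "az": 0, "fingers": 0}, {"x": -0.0256, "y": 0.0268, "z": 0, "ax": 0, "ay": 0, "az": 0, "fingers": 0}, {"x": -0.0256, "y": 0.0268, "z": 0, "ax": 0, "ay": 0, "az": 0, "fingers": 0}, {"x": -0.0256, "y": 0.0268, "z": 0, "ax": 0, "ay": 0, "az": 0, "fingers": 0}, {"x": -0.0256, "y": 0.0268, "z": 0, "ax": 0, "ay": 0, "az": 0, "fingers": 0}, {"x": -0.0256, "y": 0.0268, "z": 0, "ax": 0, "ay": 0, "az": 0, "fingers": 0}])

```text
time: 2.6
tcp_pos: [0.5223, -0.1297, 0.3621]
orientation: [[0.307, 0.952, -0.0], [0.952, -0.307, 0.0], [0.0, -0.0, -1.0]]
contact_force: [-0.6, 0.1, 1.0]
opening: -0.0003
```

Emit:
move_arm(moves=[{"x": 0, "y": 0, "z": 0, "ax": 0, "ay": 0, "az": 8, "fingers": 0}, {"x": 0, "y": 0, "z": 0, "ax": 0, "ay": 0, "az": 8, "fingers": 0}, {"x": 0, "y": 0, "z": 0, "ax": 0, "ay": 0, "az": 8, "fingers": 0}, {"x": 0, "y": 0, "z": 0, "ax": 0, "ay": 0, "az": 8, "fingers": 0}, {"x": 0, "y": 0, "z": 0, "ax": 0, "ay": 0, "az": 8, "fingers": 0}, {"x": 0, "y": 0, "z": 0, "ax": 0, "ay": 0, "az": 8, "fingers": 0}, {"x": 0, "y": 0, "z": 0, "ax": 0, "ay": 0, "az": 3.7, "fingers": 0}, {"x": 0, "y": 0, "z": 0, "ax": 0, "ay": 0, "az": 0, "fingers": 0}])

```text
time: 3.4
tcp_pos: [0.5217, -0.1286, 0.362]
orientation: [[0.937, 0.349, -0.001], [0.349, -0.937, -0.0], [-0.001, -0.0, -1.0]]
contact_force: [-0.3, 0.4, -0.2]
opening: 0.0004
```

Run:
```python
from h import *
import cv2
for n in ("side","top"):
    im=capture(n)[:,:,::-1]; cv2.imwrite(f"pics/{n}1.png",im)
s=get_state(); print(s)
```

```text
{'time': 3.5, 'joint_pos': array([-0.4258,  0.3386,  0.9394,  1.2174, -0.2743,  1.7141,  0.8028]), 'qd': array([ 0.0022, -0.0029, -0.0035, -0.0017, -0.0002, -0.0003, -0.0025]), 'tau': array([ -0.0513, -31.2062,   6.0592, -22.7047,   0.0115,   0.004 ,
        -0.0142]), 'tcp_pos': array([ 0.5217, -0.1286,  0.3621]), 'orientation': array([[ 0.9368,  0.3499, -0.0004],
       [ 0.3499, -0.9368,  0.0001],
       [-0.0003, -0.0003, -1.    ]]), 'contact_force': array([-0.1229,  0.1433,  0.3188]), 'ft_torque': array([0.02  , 0.0236, 0.0178]), 'opening': -0.0002840886347205456}
```

View pics/side1.png

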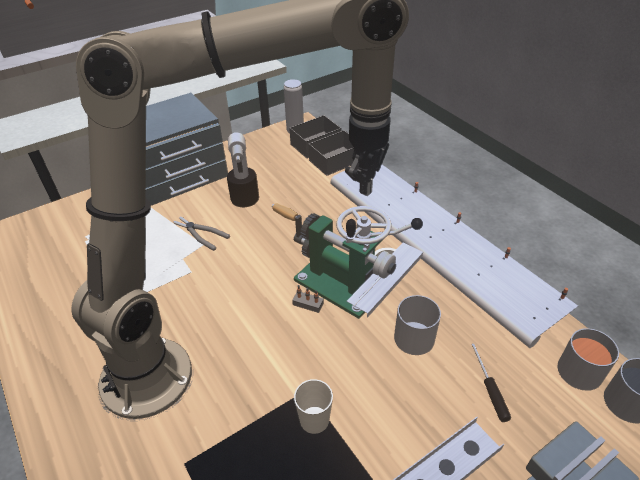

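The fingertips at (368,190) hang clear above the wheel on the right side of the handle. Joint 7 would hit its range on this side, so I'll turn the tool half round and push with the opposite face.

Emit:
move_arm(moves=[{"x": 0, "y": 0, "z": 0, "ax": 0, "ay": 0, "az": -8.5, "fingers": 0}, {"x": 0, "y": 0, "z": 0, "ax": 0, "ay": 0, "az": -8.5, "fingers": 0}, {"x": 0, "y": 0, "z": 0, "ax": 0, "ay": 0, "az": -8.5, "fingers": 0}, {"x": 0, "y": 0, "z": 0, "ax": 0, "ay": 0, "az": -8.5, "fingers": 0}, {"x": 0, "y": 0, "z": 0, "ax": 0, "ay": 0, "az": -8.5, "fingers": 0}, {"x": 0, "y": 0, "z": 0, "ax": 0, "ay": 0, "az": -8.5, "fingers": 0}, {"x": 0, "y": 0, "z": 0, "ax": 0, "ay": 0, "az": -8.5, "fingers": 0}, {"x": 0, "y": 0, "z": 0, "ax": 0, "ay": 0, "az": -8.5, "fingers": 0}, {"x": 0, "y": 0, "z": 0, "ax": 0, "ay": 0, "az": -8.5, "fingers": 0}, {"x": 0, "y": 0, "z": 0, "ax": 0, "ay": 0, "az": -8.5, "fingers": 0}, {"x": 0, "y": 0, "z": 0, "ax": 0, "ay": 0, "az": -8.5, "fingers": 0}, {"x": 0, "y": 0, "z": 0, "ax": 0, "ay": 0, "az": -8.5, "fingers": 0}, {"x": 0, "y": 0, "z": 0, "ax": 0, "ay": 0, "az": -8.5, "fingers": 0}, {"x": 0, "y": 0, "z": 0, "ax": 0, "ay": 0, "az": -8.5, "fingers": 0}, {"x": 0, "y": 0, "z": 0, "ax": 0, "ay": 0, "az": -8.5, "fingers": 0}, {"x": 0, "y": 0, "z": 0, "ax": 0, "ay": 0, "az": -8.5, "fingers": 0}, {"x": 0, "y": 0, "z": 0, "ax": 0, "ay": 0, "az": -8.5, "fingers": 0}, {"x": 0, "y": 0, "z": 0, "ax": 0, "ay": 0, "az": -8.5, "fingers": 0}, {"x": 0, "y": 0, "z": 0, "ax": 0, "ay": 0, "az": -8.5, "fingers": 0}, {"x": 0, "y": 0, "z": 0, "ax": 0, "ay": 0, "az": -8.5, "fingers": 0}])

```text
time: 5.5
tcp_pos: [0.5209, -0.1274, 0.3417]
orientation: [[-0.979, 0.196, -0.053], [0.196, 0.981, -0.003], [0.051, -0.013, -0.999]]
contact_force: [1.5, 0.1, -1.0]
opening: 0.0
```

Emit:
move_arm(moves=[{"x": 0, "y": 0, "z": 0.02, "ax": 0, "ay": 0, "az": -5, "fingers": 0}, {"x": 0, "y": 0, "z": 0.02, "ax": 0, "ay": 0, "az": -5, "fingers": 0}, {"x": 0, "y": 0, "z": 0.02, "ax": 0, "ay": 0, "az": 0, "fingers": 0}, {"x": 0, "y": 0, "z": 0.02, "ax": 0, "ay": 0, "az": 0, "fingers": 0}, {"x": 0, "y": 0, "z": 0.018, "ax": 0, "ay": 0, "az": 0, "fingers": 0}, {"x": 0, "y": 0, "z": 0, "ax": 0, "ay": 0, "az": 0, "fingers": 0}, {"x": 0, "y": 0, "z": 0, "ax": 0, "ay": 0, "az": 0, "fingers": 0}])

```text
time: 6.2
tcp_pos: [0.5154, -0.1281, 0.2517]
orientation: [[-0.995, 0.073, -0.061], [0.073, 0.997, -0.004], [0.061, -0.008, -0.998]]
contact_force: [-0.3, -0.3, -0.1]
opening: -0.0003
```

Run:
```python
from h import *
import cv2
for n in ("side","top"):
    im=capture(n)[:,:,::-1]; cv2.imwrite(f"pics/{n}2.png",im)
cv2.imwrite("pics/z3.png",cv2.resize(cv2.imread("pics/side2.png")[140:260,290:450],None,fx=5,fy=5,interpolation=cv2.INTER_CUBIC))
s=get_state(); print(s)
```

```text
{'time': 6.3, 'joint_pos': array([ 0.7727,  0.4071, -0.8295,  1.3825,  0.2992,  1.5393,  3.0264]), 'qd': array([-0.0041, -0.0021, -0.0012, -0.0038, -0.0004, -0.001 , -0.0003]), 'tau': array([  0.193 , -35.012 ,  -6.5462, -22.1085,   0.0364,   0.3112,
         0.0034]), 'tcp_pos': array([ 0.5163, -0.1277,  0.2526]), 'orientation': array([[-0.9956,  0.0727, -0.0592],
       [ 0.0731,  0.9973, -0.0041],
       [ 0.0588, -0.0084, -0.9982]]), 'contact_force': array([ 0.1167, -0.7501,  0.1449]), 'ft_torque': array([ 0.0363, -0.0958,  0.0774]), 'opening': 9.302466657144059e-05}
```

View pics/z3.png

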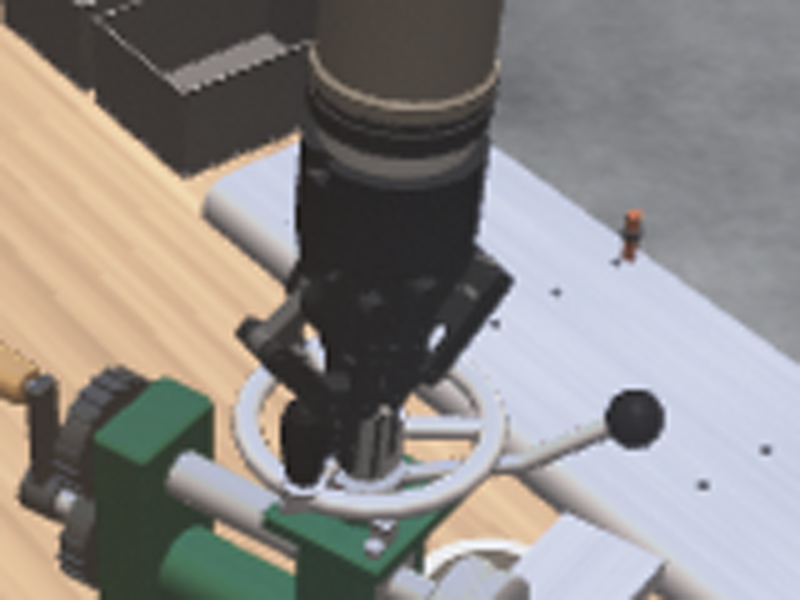

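The turn went the other way for joint 7: az− raises it, and it hit its limit and left a small tilt. The picture shows the closed fingers at about (375,440) beside the handle, with the handle still where it was. I'll lift, turn back and level the tool.

Emit:
move_arm(moves=[{"x": 0, "y": 0, "z": -0.03, "ax": 0, "ay": 0, "az": 0, "fingers": 0}, {"x": 0, "y": 0, "z": -0.03, "ax": 0, "ay": 0, "az": 8, "fingers": 0}, {"x": 0, "y": 0, "z": -0.02, "ax": 0, "ay": 0, "az": 8, "fingers": 0}, {"x": 0, "y": 0, "z": 0, "ax": 0, "ay": 0, "az": 8, "fingers": 0}, {"x": 0, "y": 0, "z": 0, "ax": 0, "ay": 0, "az": 8, "fingers": 0}, {"x": 0, "y": 0, "z": 0, "ax": 0, "ay": 0, "az": 8, "fingers": 0}, {"x": 0, "y": 0, "z": 0, "ax": 0, "ay": 0, "az": 8, "fingers": 0}, {"x": 0, "y": 0, "z": 0, "ax": 0, "ay": 0, "az": 8, "fingers": 0}, {"x": 0, "y": 0, "z": 0, "ax": 0, "ay": 0, "az": 8, "fingers": 0}, {"x": 0, "y": 0, "z": 0, "ax": 0, "ay": 0, "az": 8, "fingers": 0}, {"x": 0, "y": 0, "z": 0, "ax": 0, "ay": 0, "az": 8, "fingers": 0}, {"x": 0, "y": 0, "z": 0, "ax": 0, "ay": 0, "az": 8, "fingers": 0}, {"x": 0, "y": 0, "z": 0, "ax": 0, "ay": 0, "az": 8, "fingers": 0}, {"x": 0, "y": 0, "z": 0, "ax": 0, "ay": 0, "az": 8, "fingers": 0}, {"x": 0, "y": 0, "z": 0, "ax": 0, "ay": 0, "az": 8, "fingers": 0}, {"x": 0, "y": 0, "z": 0, "ax": 0, "ay": 0, "az": 8, "fingers": 0}, {"x": 0, "y": 0, "z": 0, "ax": 0, "ay": 0, "az": 8, "fingers": 0}, {"x": 0, "y": 0, "z": 0, "ax": 0, "ay": 0, "az": 8, "fingers": 0}, {"x": 0, "y": 0, "z": 0, "ax": 0, "ay": 0, "az": 8, "fingers": 0}, {"x": 0, "y": 0, "z": 0, "ax": 0, "ay": 0, "az": 8, "fingers": 0}])

```text
time: 8.3
tcp_pos: [0.5211, -0.127, 0.3326]
orientation: [[0.915, 0.399, -0.059], [0.399, -0.917, -0.004], [-0.056, -0.02, -0.998]]
contact_force: [-0.2, -0.6, -0.2]
opening: -0.0
```

```bash
cat >> h.py <<'E'
from scipy.spatial.transform import Rotation as Ro
C=np.array([.5625,-.0776])
def need(pos,yaw):
    s=get_state(); R=s['orientation']; a=np.radians(yaw)
    T=np.array([[np.cos(a),np.sin(a),0],[np.sin(a),-np.cos(a),0],[0,0,-1]])
    print('t',s['time'],'tcp',s['tcp_pos'],'yaw',np.degrees(np.arctan2(R[1,0],R[0,0])),'q',s['joint_pos'],'f',s['contact_force'])
    print('shift(tool)',R.T@(np.array(pos)-s['tcp_pos']),'shift in target frame',T.T@(np.array(pos)-s['tcp_pos']),'rot',np.degrees(Ro.from_matrix(R.T@T).as_rotvec()))
E
python3 -c "
from h import *
need([.522,-.1293,.264],20.4)"
```

```text
t 8.3 tcp [ 0.5211 -0.127   0.3326] yaw 23.571389241138693 q [ 0.4492  0.3254 -0.3689  1.1986  0.1262  1.6958  0.5177] f [-0.1926 -0.5832 -0.1914]
shift(tool) [0.0037 0.0038 0.0684] shift in target frame [0.0001 0.0025 0.0686] rot [-1.0409  3.2192  3.139 ]
```

Emit:
move_arm(moves=[{"x": 0, "y": 0, "z": 0, "ax": -1.04, "ay": 3.22, "az": 3.14, "fingers": 0}, {"x": 0, "y": 0.0025, "z": 0.025, "ax": 0, "ay": 0, "az": 0, "fingers": 0}, {"x": 0, "y": 0, "z": 0.025, "ax": 0, "ay": 0, "az": 0, "fingers": 0}, {"x": 0, "y": 0, "z": 0.0185, "ax": 0, "ay": 0, "az": 0, "fingers": 0}, {"x": 0, "y": 0, "z": 0, "ax": 0, "ay": 0, "az": 0, "fingers": 0}, {"x": 0, "y": 0, "z": 0, "ax": 0, "ay": 0, "az": 0, "fingers": 0}])

```text
time: 8.9
tcp_pos: [0.5218, -0.1295, 0.264]
orientation: [[0.935, 0.353, -0.001], [0.353, -0.935, 0.0], [-0.001, -0.001, -1.0]]
contact_force: [-1.0, 0.3, 0.4]
opening: -0.0001
```

```bash
python3 -c "
from h import *
need([.522,-.1293,.264],20.4)"
```

```text
t 8.9 tcp [ 0.5218 -0.1295  0.264 ] yaw 20.70137590798823 q [ 0.4869  0.2841 -0.363   1.4149  0.1     1.4617  0.4875] f [-0.9766  0.2755  0.3715]
shift(tool) [ 0.0003 -0.0001 -0.    ] shift in target frame [ 0.0003 -0.0001 -0.    ] rot [-0.0407  0.0373  0.3014]
```

Emit:
move_arm(moves=[{"x": 0, "y": -0.003, "z": 0, "ax": 0, "ay": 0, "az": 0, "fingers": 0}, {"x": 0, "y": -0.003, "z": 0, "ax": 0, "ay": 0, "az": 0, "fingers": 0}, {"x": 0, "y": -0.003, "z": 0, "ax": 0, "ay": 0, "az": 0, "fingers": 0}, {"x": 0, "y": -0.003, "z": 0, "ax": 0, "ay": 0, "az": 0, "fingers": 0}])

```text
time: 9.3
tcp_pos: [0.517, -0.1181, 0.2633]
orientation: [[0.936, 0.353, -0.002], [0.353, -0.936, 0.001], [-0.001, -0.001, -1.0]]
contact_force: [-0.7, 0.5, 0.1]
opening: -0.0002
```

Emit:
move_arm(moves=[{"x": -0.0014, "y": -0.004, "z": 0, "ax": 0, "ay": 0, "az": 4, "fingers": 0}, {"x": -0.0014, "y": -0.004, "z": 0, "ax": 0, "ay": 0, "az": 4, "fingers": 0}, {"x": -0.0014, "y": -0.004, "z": 0, "ax": 0, "ay": 0, "az": 4, "fingers": 0}, {"x": -0.0014, "y": -0.004, "z": 0, "ax": 0, "ay": 0, "az": 4, "fingers": 0}, {"x": -0.0014, "y": -0.004, "z": 0, "ax": 0, "ay": 0, "az": 4, "fingers": 0}, {"x": -0.0014, "y": -0.004, "z": 0, "ax": 0, "ay": 0, "az": 4, "fingers": 0}])

```text
time: 9.9
tcp_pos: [0.5045, -0.0996, 0.2634]
orientation: [[0.998, -0.064, -0.001], [-0.064, -0.998, -0.004], [-0.001, 0.004, -1.0]]
contact_force: [0.1, -3.9, 0.7]
opening: 0.0002
```

```bash
cat >> h.py <<'E'
def st():
    s=get_state(); R=s['orientation']; r=s['tcp_pos'][:2]-C
    print('t',s['time'],'tcp',s['tcp_pos'],'yaw',np.degrees(np.arctan2(R[1,0],R[0,0])),'q',s['joint_pos'],'f tool',R.T@s['contact_force'])
    print('r',np.hypot(*r),'ang',np.degrees(np.arctan2(r[1],r[0])),'rel tool',R[:2,:2].T@r,'z',R[:,2])
E
python3 - <<'E'
from h import *
import cv2
st()
a=capture("side")[:,:,::-1]
cv2.imwrite("pics/z4.png",cv2.resize(a[140:260,290:450],None,fx=5,fy=5,interpolation=cv2.INTER_CUBIC))
E
```

```text
t 9.9 tcp [ 0.5045 -0.0996  0.2634] yaw -3.670772971147834 q [ 0.4179  0.2296 -0.3231  1.4805  0.0768  1.4439  0.0288] f tool [ 0.3666  3.851  -0.6892]
r 0.0620318122775092 ang -159.21990312400607 rel tool [-0.0565  0.0257] z [-0.001  -0.0038 -1.    ]
```

View pics/z4.png

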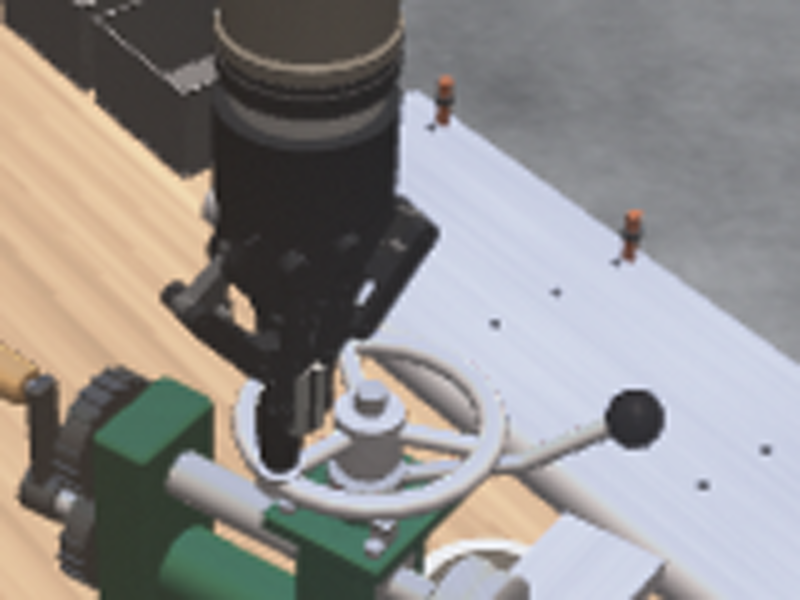

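Contact is made at 3.9 N and the handle is moving, now at about (280,440) in the crop. I'll continue the arc.

Emit:
move_arm(moves=[{"x": -0.0014, "y": -0.004, "z": 0, "ax": 0, "ay": 0, "az": 4, "fingers": 0}, {"x": -0.0014, "y": -0.004, "z": 0, "ax": 0, "ay": 0, "az": 4, "fingers": 0}, {"x": -0.0014, "y": -0.004, "z": 0, "ax": 0, "ay": 0, "az": 4, "fingers": 0}, {"x": -0.0014, "y": -0.004, "z": 0, "ax": 0, "ay": 0, "az": 4, "fingers": 0}, {"x": -0.0014, "y": -0.004, "z": 0, "ax": 0, "ay": 0, "az": 4, "fingers": 0}, {"x": -0.0014, "y": -0.004, "z": 0, "ax": 0, "ay": 0, "az": 4, "fingers": 0}, {"x": -0.0014, "y": -0.004, "z": 0, "ax": 0, "ay": 0, "az": 4, "fingers": 0}, {"x": -0.0014, "y": -0.004, "z": 0, "ax": 0, "ay": 0, "az": 4, "fingers": 0}, {"x": -0.0014, "y": -0.004, "z": 0, "ax": 0, "ay": 0, "az": 4, "fingers": 0}, {"x": -0.0014, "y": -0.004, "z": 0, "ax": 0, "ay": 0, "az": 4, "fingers": 0}])

```text
time: 10.95
tcp_pos: [0.5038, -0.0565, 0.2632]
orientation: [[0.725, -0.689, -0.006], [-0.689, -0.725, -0.002], [-0.004, 0.005, -1.0]]
contact_force: [-4.2, -2.7, 2.7]
opening: 0.0002
```

```bash
python3 -c "
from h import *
st()"
```

```text
t 10.95 tcp [ 0.5038 -0.0565  0.2632] yaw -43.519804743437064 q [ 0.2957  0.2148 -0.2697  1.4954  0.059   1.4454 -0.7354] f tool [-1.1625  4.8756 -2.7003]
r 0.0623881824989519 ang 160.25162430527402 rel tool [-0.0571  0.0251] z [-0.0063 -0.0015 -1.    ]
```

Emit:
move_arm(moves=[{"x": -0.0014, "y": -0.004, "z": 0, "ax": 0, "ay": 0, "az": 4, "fingers": 0}, {"x": -0.0014, "y": -0.004, "z": 0, "ax": 0, "ay": 0, "az": 4, "fingers": 0}, {"x": -0.0014, "y": -0.004, "z": 0, "ax": 0, "ay": 0, "az": 4, "fingers": 0}, {"x": -0.0014, "y": -0.004, "z": 0, "ax": 0, "ay": 0, "az": 4, "fingers": 0}, {"x": -0.0014, "y": -0.004, "z": 0, "ax": 0, "ay": 0, "az": 4, "fingers": 0}, {"x": -0.0014, "y": -0.004, "z": 0, "ax": 0, "ay": 0, "az": 4, "fingers": 0}, {"x": -0.0014, "y": -0.004, "z": 0, "ax": 0, "ay": 0, "az": 4, "fingers": 0}, {"x": -0.0014, "y": -0.004, "z": 0, "ax": 0, "ay": 0, "az": 4, "fingers": 0}, {"x": -0.0014, "y": -0.004, "z": 0, "ax": 0, "ay": 0, "az": 4, "fingers": 0}, {"x": -0.0014, "y": -0.004, "z": 0, "ax": 0, "ay": 0, "az": 4, "fingers": 0}, {"x": -0.0014, "y": -0.004, "z": 0, "ax": 0, "ay": 0, "az": 4, "fingers": 0}, {"x": -0.0014, "y": -0.004, "z": 0, "ax": 0, "ay": 0, "az": 4, "fingers": 0}, {"x": -0.0014, "y": -0.004, "z": 0, "ax": 0, "ay": 0, "az": 4, "fingers": 0}, {"x": -0.0014, "y": -0.004, "z": 0, "ax": 0, "ay": 0, "az": 4, "fingers": 0}, {"x": -0.0014, "y": -0.004, "z": 0, "ax": 0, "ay": 0, "az": 4, "fingers": 0}, {"x": -0.0014, "y": -0.004, "z": 0, "ax": 0, "ay": 0, "az": 4, "fingers": 0}, {"x": -0.0014, "y": -0.004, "z": 0, "ax": 0, "ay": 0, "az": 4, "fingers": 0}, {"x": -0.0014, "y": -0.004, "z": 0, "ax": 0, "ay": 0, "az": 4, "fingers": 0}, {"x": -0.0014, "y": -0.004, "z": 0, "ax": 0, "ay": 0, "az": 4, "fingers": 0}, {"x": -0.0014, "y": -0.004, "z": 0, "ax": 0, "ay": 0, "az": 4, "fingers": 0}])

```text
time: 12.95
tcp_pos: [0.5735, -0.0143, 0.2632]
orientation: [[-0.547, -0.837, -0.005], [-0.837, 0.547, 0.006], [-0.002, 0.008, -1.0]]
contact_force: [-2.9, 2.9, 2.5]
opening: -0.0
```

Run:
```python
from h import *
import cv2
st()
a=capture("side")[:,:,::-1]
cv2.imwrite("pics/z5.png",cv2.resize(a[140:260,290:450],None,fx=5,fy=5,interpolation=cv2.INTER_CUBIC))
```

```text
t 12.95 tcp [ 0.5735 -0.0143  0.2632] yaw -123.19484476863398 q [ 0.0718  0.3466 -0.1032  1.316   0.0289  1.4856 -2.1781] f tool [-0.8657  4.0781 -2.5112]
r 0.06424930252855444 ang 80.14498648547642 rel tool [-0.059   0.0255] z [-0.005   0.0061 -1.    ]
```

View pics/z5.png

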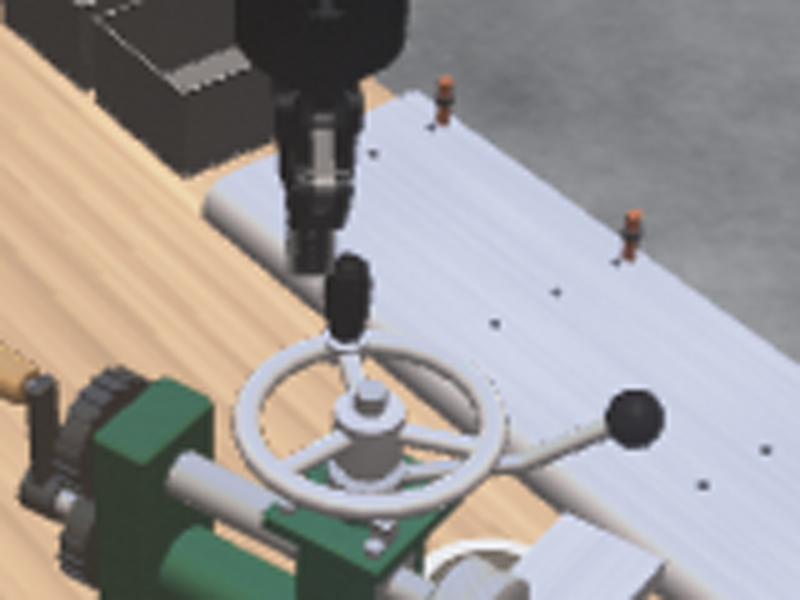

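The picture shows the fingertips behind the handle, which is now at (348,300) in the crop after roughly 140°. I'll push on to about 170° and then re-index the tool.

Emit:
move_arm(moves=[{"x": -0.0011, "y": -0.004, "z": 0, "ax": 0, "ay": 0, "az": 4, "fingers": 0}, {"x": -0.0011, "y": -0.004, "z": 0, "ax": 0, "ay": 0, "az": 4, "fingers": 0}, {"x": -0.0011, "y": -0.004, "z": 0, "ax": 0, "ay": 0, "az": 4, "fingers": 0}, {"x": -0.0011, "y": -0.004, "z": 0, "ax": 0, "ay": 0, "az": 4, "fingers": 0}, {"x": -0.0011, "y": -0.004, "z": 0, "ax": 0, "ay": 0, "az": 4, "fingers": 0}, {"x": -0.0011, "y": -0.004, "z": 0, "ax": 0, "ay": 0, "az": 4, "fingers": 0}, {"x": -0.0011, "y": -0.004, "z": 0, "ax": 0, "ay": 0, "az": 4, "fingers": 0}, {"x": -0.0011, "y": -0.004, "z": 0, "ax": 0, "ay": 0, "az": 4, "fingers": 0}, {"x": -0.0011, "y": -0.004, "z": 0, "ax": 0, "ay": 0, "az": 4, "fingers": 0}])

```text
time: 13.9
tcp_pos: [0.6056, -0.0345, 0.2631]
orientation: [[-0.934, -0.357, -0.002], [-0.357, 0.934, 0.007], [-0.001, 0.007, -1.0]]
contact_force: [-0.4, 5.2, 2.6]
opening: 0.0001
```

```bash
python3 -c "
from h import *
st()"
```

```text
t 13.9 tcp [ 0.6056 -0.0345  0.2631] yaw -159.1142898852368 q [ 0.0244  0.4126  0.0136  1.2209 -0.0121  1.5099 -2.7395] f tool [-1.5199  5.0013 -2.5716]
r 0.06091401969614948 ang 44.991532240405675 rel tool [-0.0556  0.0249] z [-0.0015  0.0067 -1.    ]
```

Emit:
move_arm(moves=[{"x": 0, "y": 0.009, "z": 0, "ax": 0, "ay": 0, "az": 0, "fingers": 0}, {"x": 0, "y": 0.009, "z": 0, "ax": 0, "ay": 0, "az": 0, "fingers": 0}, {"x": 0, "y": 0, "z": 0, "ax": 0, "ay": 0, "az": -8, "fingers": 0}, {"x": 0, "y": 0, "z": 0, "ax": 0, "ay": 0, "az": -8, "fingers": 0}, {"x": 0, "y": 0, "z": 0, "ax": 0, "ay": 0, "az": -8, "fingers": 0}, {"x": 0, "y": 0, "z": 0, "ax": 0, "ay": 0, "az": -8, "fingers": 0}, {"x": 0, "y": 0, "z": 0, "ax": 0, "ay": 0, "az": -8, "fingers": 0}, {"x": 0, "y": 0, "z": 0, "ax": 0, "ay": 0, "az": -8, "fingers": 0}, {"x": 0, "y": 0, "z": 0, "ax": 0, "ay": 0, "az": -8, "fingers": 0}, {"x": 0, "y": 0, "z": 0, "ax": 0, "ay": 0, "az": -8, "fingers": 0}, {"x": 0, "y": 0, "z": 0, "ax": 0, "ay": 0, "az": -8, "fingers": 0}, {"x": 0, "y": 0, "z": 0, "ax": 0, "ay": 0, "az": -8, "fingers": 0}, {"x": 0, "y": 0, "z": 0, "ax": 0, "ay": 0, "az": -8, "fingers": 0}, {"x": 0, "y": 0, "z": 0, "ax": 0, "ay": 0, "az": -8, "fingers": 0}, {"x": 0, "y": 0, "z": 0, "ax": 0, "ay": 0, "az": -8, "fingers": 0}, {"x": 0, "y": 0, "z": 0, "ax": 0, "ay": 0, "az": -8, "fingers": 0}, {"x": 0, "y": 0, "z": 0, "ax": 0, "ay": 0, "az": -8, "fingers": 0}, {"x": 0, "y": 0, "z": 0, "ax": 0, "ay": 0, "az": -8, "fingers": 0}, {"x": 0, "y": 0, "z": 0, "ax": 0, "ay": 0, "az": -8, "fingers": 0}, {"x": 0, "y": 0, "z": 0, "ax": 0, "ay": 0, "az": -8, "fingers": 0}])

```text
time: 15.9
tcp_pos: [0.5982, -0.022, 0.2624]
orientation: [[0.967, -0.257, -0.003], [-0.257, -0.967, -0.0], [-0.003, 0.001, -1.0]]
contact_force: [0.5, -0.7, 0.3]
opening: -0.0001
```

Emit:
move_arm(moves=[{"x": 0, "y": 0, "z": 0, "ax": 0, "ay": 0, "az": -8, "fingers": 0}, {"x": 0, "y": 0, "z": 0, "ax": 0, "ay": 0, "az": -8, "fingers": 0}, {"x": 0, "y": 0, "z": 0, "ax": 0, "ay": 0, "az": -8, "fingers": 0}, {"x": 0, "y": 0, "z": 0, "ax": 0, "ay": 0, "az": -8, "fingers": 0}, {"x": 0, "y": 0, "z": 0, "ax": 0, "ay": 0, "az": -4, "fingers": 0}, {"x": 0, "y": 0, "z": 0, "ax": 0, "ay": 0, "az": 0, "fingers": 0}])

```text
time: 16.5
tcp_pos: [0.5983, -0.022, 0.2623]
orientation: [[0.935, 0.354, -0.003], [0.355, -0.935, 0.0], [-0.003, -0.001, -1.0]]
contact_force: [0.3, 0.1, 0.1]
opening: -0.0005
```

Run:
```python
from h import *
import cv2
st()
a=capture("side")[:,:,::-1]
cv2.imwrite("pics/side6.png",a)
cv2.imwrite("pics/z6.png",cv2.resize(a[140:260,290:450],None,fx=5,fy=5,interpolation=cv2.INTER_CUBIC))
```

```text
t 16.5 tcp [ 0.5983 -0.022   0.2623] yaw 20.76292420890303 q [ 0.3599  0.449  -0.5543  1.2295  0.2301  1.5277  0.2027] f tool [ 0.2969  0.0417 -0.1239]
r 0.06610936568923856 ang 57.2436338908939 rel tool [ 0.0532 -0.0393] z [-0.0032  0.0001 -1.    ]
```

View pics/z6.png

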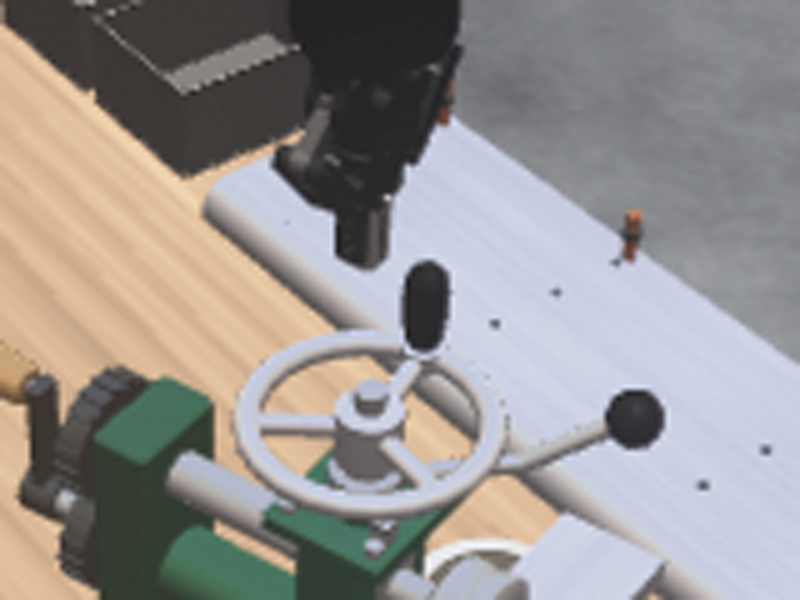

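Run:
```python
from h import *
p=pl("side",374.6,201.0,.276); r=p[:2]-C; print(p,np.hypot(*r),np.degrees(np.arctan2(r[1],r[0])))
```

```text
[ 0.6113 -0.0526  0.276 ] 0.0548682630895403 27.157655141216015
```

Emit:
move_arm(moves=[{"x": 0.001, "y": 0.004, "z": 0, "ax": 0, "ay": 0, "az": 0, "fingers": 0}, {"x": 0.001, "y": 0.004, "z": 0, "ax": 0, "ay": 0, "az": 0, "fingers": 0}, {"x": 0.001, "y": 0.004, "z": 0, "ax": 0, "ay": 0, "az": 0, "fingers": 0}, {"x": 0.0014, "y": 0.004, "z": 0, "ax": 0, "ay": 0, "az": 4, "fingers": 0}, {"x": 0.0014, "y": 0.004, "z": 0, "ax": 0, "ay": 0, "az": 4, "fingers": 0}, {"x": 0.0014, "y": 0.004, "z": 0, "ax": 0, "ay": 0, "az": 4, "fingers": 0}, {"x": 0.0014, "y": 0.004, "z": 0, "ax": 0, "ay": 0, "az": 4, "fingers": 0}, {"x": 0.0014, "y": 0.004, "z": 0, "ax": 0, "ay": 0, "az": 4, "fingers": 0}, {"x": 0.0014, "y": 0.004, "z": 0, "ax": 0, "ay": 0, "az": 4, "fingers": 0}, {"x": 0.0014, "y": 0.004, "z": 0, "ax": 0, "ay": 0, "az": 4, "fingers": 0}, {"x": 0.0014, "y": 0.004, "z": 0, "ax": 0, "ay": 0, "az": 4, "fingers": 0}])

```text
time: 17.65
tcp_pos: [0.6219, -0.0587, 0.2628]
orientation: [[0.981, -0.196, 0.0], [-0.196, -0.981, 0.006], [-0.001, -0.006, -1.0]]
contact_force: [1.9, 4.0, -0.4]
opening: -0.0002
```

```bash
python3 -c "
from h import *
st()"
```

```text
t 17.65 tcp [ 0.6219 -0.0587  0.2628] yaw -11.299810621594991 q [ 0.3274  0.4864 -0.4297  1.1495  0.1898  1.544  -0.2598] f tool [ 1.0888 -4.2551  0.4168]
r 0.06229749753248891 ang 17.61831974337849 rel tool [ 0.0545 -0.0301] z [ 0.0001  0.0063 -1.    ]
```

Emit:
move_arm(moves=[{"x": 0.0016, "y": 0.0044, "z": 0, "ax": 0, "ay": 0, "az": 4, "fingers": 0}, {"x": 0.0016, "y": 0.0044, "z": 0, "ax": 0, "ay": 0, "az": 4, "fingers": 0}, {"x": 0.0016, "y": 0.0044, "z": 0, "ax": 0, "ay": 0, "az": 4, "fingers": 0}, {"x": 0.0016, "y": 0.0044, "z": 0, "ax": 0, "ay": 0, "az": 4, "fingers": 0}, {"x": 0.0016, "y": 0.0044, "z": 0, "ax": 0, "ay": 0, "az": 4, "fingers": 0}, {"x": 0.0016, "y": 0.0044, "z": 0, "ax": 0, "ay": 0, "az": 4, "fingers": 0}, {"x": 0.0016, "y": 0.0044, "z": 0, "ax": 0, "ay": 0, "az": 4, "fingers": 0}, {"x": 0.0016, "y": 0.0044, "z": 0, "ax": 0, "ay": 0, "az": 4, "fingers": 0}, {"x": 0.0016, "y": 0.0044, "z": 0, "ax": 0, "ay": 0, "az": 4, "fingers": 0}, {"x": 0.0016, "y": 0.0044, "z": 0, "ax": 0, "ay": 0, "az": 4, "fingers": 0}])

```text
time: 18.65
tcp_pos: [0.6151, -0.1053, 0.2629]
orientation: [[0.624, -0.781, 0.002], [-0.781, -0.624, 0.004], [-0.002, -0.004, -1.0]]
contact_force: [2.2, 2.9, -0.2]
opening: -0.0004
```

```bash
python3 -c "
from h import *
st()"
```

```text
t 18.65 tcp [ 0.6151 -0.1053  0.2629] yaw -51.36364023190113 q [ 0.3185  0.4666 -0.2853  1.1574  0.1226  1.5329 -0.8387] f tool [-0.874  -3.4853  0.1924]
r 0.05942291763273827 ang -27.815854285413113 rel tool [ 0.0545 -0.0237] z [ 0.0016  0.0044 -1.    ]
```

Emit:
move_arm(moves=[{"x": 0.0015, "y": 0.004, "z": 0, "ax": 0, "ay": 0, "az": 4, "fingers": 0}, {"x": 0.0015, "y": 0.004, "z": 0, "ax": 0, "ay": 0, "az": 4, "fingers": 0}, {"x": 0.0015, "y": 0.004, "z": 0, "ax": 0, "ay": 0, "az": 4, "fingers": 0}, {"x": 0.0015, "y": 0.004, "z": 0, "ax": 0, "ay": 0, "az": 4, "fingers": 0}, {"x": 0.0015, "y": 0.004, "z": 0, "ax": 0, "ay": 0, "az": 4, "fingers": 0}, {"x": 0.0015, "y": 0.004, "z": 0, "ax": 0, "ay": 0, "az": 4, "fingers": 0}, {"x": 0.0015, "y": 0.004, "z": 0, "ax": 0, "ay": 0, "az": 4, "fingers": 0}, {"x": 0.0015, "y": 0.004, "z": 0, "ax": 0, "ay": 0, "az": 4, "fingers": 0}, {"x": 0.0015, "y": 0.004, "z": 0, "ax": 0, "ay": 0, "az": 4, "fingers": 0}, {"x": 0.0015, "y": 0.004, "z": 0, "ax": 0, "ay": 0, "az": 4, "fingers": 0}, {"x": 0.0015, "y": 0.004, "z": 0, "ax": 0, "ay": 0, "az": 4, "fingers": 0}, {"x": 0.0015, "y": 0.004, "z": 0, "ax": 0, "ay": 0, "az": 4, "fingers": 0}, {"x": 0.0015, "y": 0.004, "z": 0, "ax": 0, "ay": 0, "az": 4, "fingers": 0}, {"x": 0.0015, "y": 0.004, "z": 0, "ax": 0, "ay": 0, "az": 4, "fingers": 0}, {"x": 0.0015, "y": 0.004, "z": 0, "ax": 0, "ay": 0, "az": 4, "fingers": 0}, {"x": 0.0015, "y": 0.004, "z": 0, "ax": 0, "ay": 0, "az": 4, "fingers": 0}, {"x": 0.0015, "y": 0.004, "z": 0, "ax": 0, "ay": 0, "az": 4, "fingers": 0}, {"x": 0.0015, "y": 0.004, "z": 0, "ax": 0, "ay": 0, "az": 4, "fingers": 0}])

```text
time: 20.45
tcp_pos: [0.5504, -0.1393, 0.2635]
orientation: [[-0.552, -0.834, 0.003], [-0.834, 0.552, -0.001], [-0.001, -0.003, -1.0]]
contact_force: [4.0, -1.5, 0.6]
opening: 0.0002
```

Run:
```python
from h import *
import cv2
st()
a=capture("side")[:,:,::-1]
cv2.imwrite("pics/side7.png",a)
cv2.imwrite("pics/z7.png",cv2.resize(a[140:260,290:450],None,fx=5,fy=5,interpolation=cv2.INTER_CUBIC))
```

```text
t 20.45 tcp [ 0.5504 -0.1393  0.2635] yaw -123.53581954706931 q [ 0.2592  0.3245 -0.0575  1.3445  0.0186  1.4696 -1.9533] f tool [-0.9764 -4.1886 -0.5431]
r 0.06291273165727872 ang -101.07546157976205 rel tool [ 0.0581 -0.024 ] z [ 0.0035 -0.0009 -1.    ]
```

View pics/z7.png

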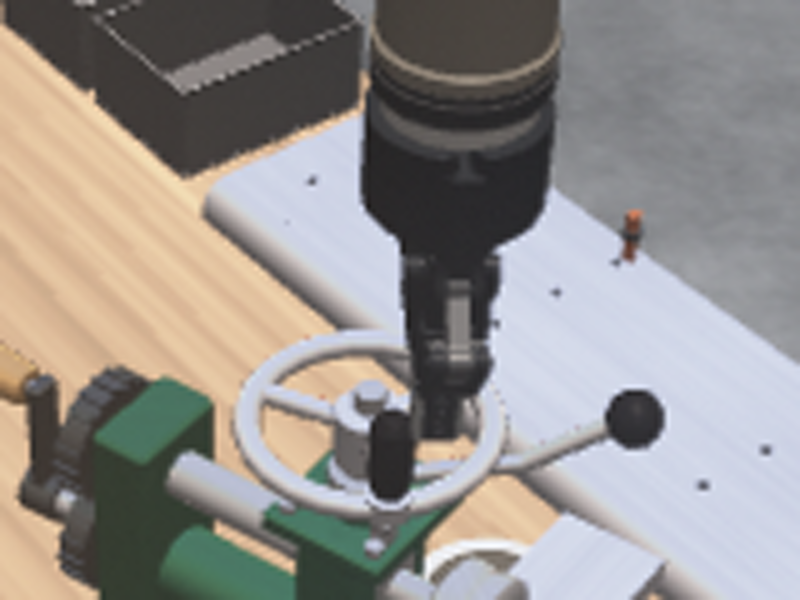

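The handle is at (391,457) in the crop and the fingers are just behind it.

Run:
```python
from h import *
for u,v in ((367.8,231.0),(350.6,228)):
  p=pl("side",u,v,.276); r=p[:2]-C; print(p,np.hypot(*r),np.degrees(np.arctan2(r[1],r[0])))
```

```text
[ 0.5342 -0.1268  0.276 ] 0.05676205354551694 -119.91468494164481
[ 0.5086 -0.097   0.276 ] 0.05724123057562369 -160.18412168052245
```

Emit:
move_arm(moves=[{"x": 0.0012, "y": 0.004, "z": 0, "ax": 0, "ay": 0, "az": 4, "fingers": 0}, {"x": 0.0012, "y": 0.004, "z": 0, "ax": 0, "ay": 0, "az": 4, "fingers": 0}, {"x": 0.0012, "y": 0.004, "z": 0, "ax": 0, "ay": 0, "az": 4, "fingers": 0}, {"x": 0.0012, "y": 0.004, "z": 0, "ax": 0, "ay": 0, "az": 4, "fingers": 0}, {"x": 0.0012, "y": 0.004, "z": 0, "ax": 0, "ay": 0, "az": 4, "fingers": 0}, {"x": 0.0012, "y": 0.004, "z": 0, "ax": 0, "ay": 0, "az": 4, "fingers": 0}, {"x": 0.0012, "y": 0.004, "z": 0, "ax": 0, "ay": 0, "az": 4, "fingers": 0}, {"x": 0.0012, "y": 0.004, "z": 0, "ax": 0, "ay": 0, "az": 4, "fingers": 0}, {"x": 0, "y": 0, "z": 0, "ax": 0, "ay": 0, "az": 0, "fingers": 0}])

```text
time: 21.4
tcp_pos: [0.5201, -0.1237, 0.2635]
orientation: [[-0.909, -0.417, -0.001], [-0.417, 0.909, -0.003], [0.002, -0.002, -1.0]]
contact_force: [1.2, -3.2, 2.2]
opening: -0.0
```

Run:
```python
from h import *
import cv2
st()
a=capture("side")[:,:,::-1]
cv2.imwrite("pics/side8.png",a)
b=cv2.imread("pics/side0.png")
cv2.imwrite("pics/z8.png",cv2.resize(np.vstack([a[190:250,310:420],b[190:250,310:420]]),None,fx=5,fy=5,interpolation=cv2.INTER_CUBIC))
```

```text
t 21.4 tcp [ 0.5201 -0.1237  0.2635] yaw -155.37561815939387 q [ 0.188   0.2547  0.0152  1.4367 -0.0013  1.4503 -2.509 ] f tool [ 0.2268 -3.4641 -2.1716]
r 0.06267573003138206 ang -132.60185185799634 rel tool [ 0.0578 -0.0243] z [-0.0006 -0.0025 -1.    ]
```

View pics/z8.png

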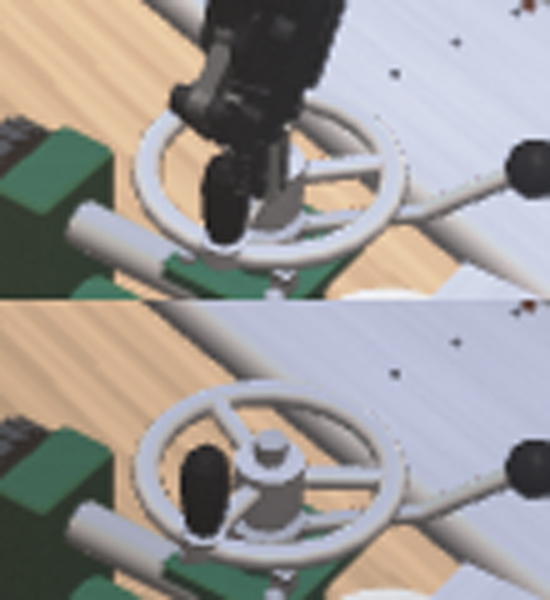

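The handle (225,201) is just short of its start position (205,191) in the crop, about 7° to go.

Emit:
move_arm(moves=[{"x": 0.001, "y": 0.0033, "z": 0, "ax": 0, "ay": 0, "az": 3.3, "fingers": 0}, {"x": 0.001, "y": 0.0033, "z": 0, "ax": 0, "ay": 0, "az": 3.3, "fingers": 0}, {"x": 0, "y": 0, "z": 0, "ax": 0, "ay": 0, "az": 0, "fingers": 0}, {"x": 0, "y": 0, "z": 0, "ax": 0, "ay": 0, "az": 0, "fingers": 0}])

```text
time: 21.85
tcp_pos: [0.5153, -0.1179, 0.2633]
orientation: [[-0.95, -0.311, -0.002], [-0.311, 0.95, -0.001], [0.002, -0.001, -1.0]]
contact_force: [0.7, -4.5, 5.4]
opening: -0.0
```

Emit:
move_arm(moves=[{"x": 0, "y": -0.01, "z": 0, "ax": 0, "ay": 0, "az": 0, "fingers": 0}, {"x": 0, "y": -0.01, "z": 0, "ax": 0, "ay": 0, "az": 0, "fingers": 0}, {"x": 0, "y": -0.01, "z": -0.03, "ax": 0, "ay": 0, "az": 0, "fingers": 0}, {"x": 0, "y": 0, "z": -0.03, "ax": 0, "ay": 0, "az": 0, "fingers": 0}, {"x": 0, "y": 0, "z": -0.03, "ax": 0, "ay": 0, "az": 0, "fingers": 0}, {"x": 0, "y": 0, "z": 0, "ax": 0, "ay": 0, "az": 0, "fingers": 0}])

```text
time: 22.45
tcp_pos: [0.5268, -0.145, 0.3563]
orientation: [[-0.95, -0.311, 0.004], [-0.311, 0.95, 0.001], [-0.004, -0.001, -1.0]]
contact_force: [1.1, 0.6, -0.4]
opening: 0.0002
```

Run:
```python
from h import *
import cv2
st()
a=capture("side")[:,:,::-1]
cv2.imwrite("pics/side9.png",a)
b=cv2.imread("pics/side0.png")
cv2.imwrite("pics/z9.png",cv2.resize(np.vstack([a[190:250,310:420],b[190:250,310:420]]),None,fx=5,fy=5,interpolation=cv2.INTER_CUBIC))
for im in (a,b):
    m=(im.max(2)<60).astype(np.uint8); k,l,s,c=cv2.connectedComponentsWithStats(m)
    for i in range(1,k):
        if 40<s[i,4]<400 and 330<c[i][0]<430 and 190<c[i][1]<250: print(s[i],c[i])
```

```text
t 22.45 tcp [ 0.5268 -0.145   0.3563] yaw -161.86796060920454 q [ 0.2048  0.2752  0.0474  1.1879 -0.0147  1.6748 -2.5762] f tool [-1.1896  0.1925  0.3966]
r 0.0762824254893505 ang -117.93069976668515 rel tool [ 0.0549 -0.0529] z [ 0.0044  0.0007 -1.    ]
[411 218  11  11  77] [416.1558 223.3896]
[348 220  10  18 131] [351.916  228.1832]
[346 219  10  18 132] [350.3939 227.4318]
[411 218  11  11  89] [416.2584 223.191 ]
```

View pics/z9.png

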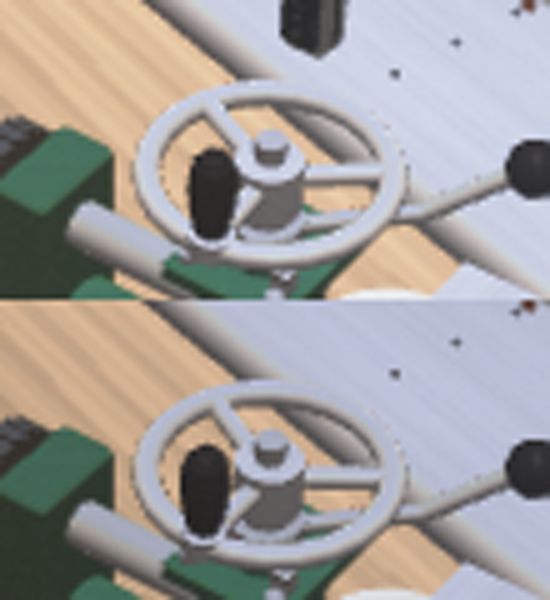

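The handle is back at (351.9,228.2) px against the start's (350.4,227.4), about 3° short and well within tolerance. The ball hasn't moved, at (416,223). Next I'll turn the tool and go to the ball.

Emit:
move_arm(moves=[{"x": 0, "y": 0, "z": 0, "ax": 0, "ay": 0, "az": -8.1, "fingers": 0}, {"x": 0, "y": 0, "z": 0, "ax": 0, "ay": 0, "az": -8.1, "fingers": 0}, {"x": 0, "y": 0, "z": 0, "ax": 0, "ay": 0, "az": -8.1, "fingers": 0}, {"x": 0, "y": 0, "z": 0, "ax": 0, "ay": 0, "az": -8.1, "fingers": 0}, {"x": 0, "y": 0, "z": 0, "ax": 0, "ay": 0, "az": -8.1, "fingers": 0}, {"x": 0, "y": 0, "z": 0, "ax": 0, "ay": 0, "az": -8.1, "fingers": 0}, {"x": 0, "y": 0, "z": 0, "ax": 0, "ay": 0, "az": -8.1, "fingers": 0}, {"x": 0, "y": 0, "z": 0, "ax": 0, "ay": 0, "az": -8.1, "fingers": 0}, {"x": 0, "y": 0, "z": 0, "ax": 0, "ay": 0, "az": -8.1, "fingers": 0}, {"x": 0, "y": 0, "z": 0, "ax": 0, "ay": 0, "az": -8.1, "fingers": 0}, {"x": 0, "y": 0, "z": 0, "ax": 0, "ay": 0, "az": -8.1, "fingers": 0}, {"x": 0, "y": 0, "z": 0, "ax": 0, "ay": 0, "az": -8.1, "fingers": 0}, {"x": 0, "y": 0, "z": 0, "ax": 0, "ay": 0, "az": -8.1, "fingers": 0}, {"x": 0, "y": 0, "z": 0, "ax": 0, "ay": 0, "az": -8.1, "fingers": 0}, {"x": 0, "y": 0, "z": 0, "ax": 0, "ay": 0, "az": -8.1, "fingers": 0}, {"x": 0, "y": 0, "z": 0, "ax": 0, "ay": 0, "az": -8.1, "fingers": 0}])

```text
time: 24.1
tcp_pos: [0.524, -0.1443, 0.3503]
orientation: [[0.849, -0.529, -0.007], [-0.529, -0.849, 0.003], [-0.008, 0.001, -1.0]]
contact_force: [0.1, 0.1, 0.1]
opening: -0.0001
```

```bash
python3 -c "
from h import *
need([.6915,-.111,.356],-32)"
```

```text
t 24.1 tcp [ 0.524  -0.1443  0.3503] yaw -31.930143756627164 q [ 0.4249  0.2915 -0.2648  1.1894  0.0739  1.6774 -0.3792] f [0.0737 0.0738 0.0978]
shift(tool) [ 0.1245 -0.1169 -0.0068] shift in target frame [ 0.1244 -0.117  -0.0057] rot [0.0617 0.4331 0.0701]
```

Emit:
move_arm(moves=[{"x": 0.0207, "y": -0.0195, "z": -0.006, "ax": 0, "ay": 0.4, "az": 0, "fingers": 0}, {"x": 0.0207, "y": -0.0195, "z": 0, "ax": 0, "ay": 0, "az": 0, "fingers": 0}, {"x": 0.0207, "y": -0.0195, "z": 0, "ax": 0, "ay": 0, "az": 0, "fingers": 0}, {"x": 0.0207, "y": -0.0195, "z": 0, "ax": 0, "ay": 0, "az": 0, "fingers": 0}, {"x": 0.0207, "y": -0.0195, "z": 0, "ax": 0, "ay": 0, "az": 0, "fingers": 0}, {"x": 0.0207, "y": -0.0195, "z": 0, "ax": 0, "ay": 0, "az": 0, "fingers": 0}, {"x": 0, "y": 0, "z": 0, "ax": 0, "ay": 0, "az": 0, "fingers": 0}, {"x": 0, "y": 0, "z": 0.03, "ax": 0, "ay": 0, "az": 0, "fingers": 0}, {"x": 0, "y": 0, "z": 0.03, "ax": 0, "ay": 0, "az": 0, "fingers": 0}, {"x": 0, "y": 0, "z": 0.03, "ax": 0, "ay": 0, "az": 0, "fingers": 0}, {"x": 0, "y": 0, "z": 0.03, "ax": 0, "ay": 0, "az": 0, "fingers": 0}, {"x": 0, "y": 0, "z": 0, "ax": 0, "ay": 0, "az": 0, "fingers": 0}, {"x": 0, "y": 0, "z": 0, "ax": 0, "ay": 0, "az": 0, "fingers": 0}])

```text
time: 25.4
tcp_pos: [0.6915, -0.113, 0.2385]
orientation: [[0.845, -0.535, 0.001], [-0.535, -0.845, -0.003], [0.002, 0.002, -1.0]]
contact_force: [0.7, 0.3, 0.3]
opening: 0.0
```

Run:
```python
from h import *
import cv2
st(); need([.6915,-.111,.235],-32)
a=capture("side")[:,:,::-1]
cv2.imwrite("pics/z10.png",cv2.resize(a[150:270,330:490],None,fx=5,fy=5,interpolation=cv2.INTER_CUBIC))
```

```text
t 25.4 tcp [ 0.6915 -0.113   0.2385] yaw -32.3350228748757 q [ 0.2601  0.6524 -0.2635  0.9182  0.1613  1.5867 -0.5127] f tool [ 0.4443 -0.6848 -0.2777]
r 0.1337651795413944 ang -15.359801094187267 rel tool [ 0.1279 -0.0391] z [ 0.0008 -0.0025 -1.    ]
t 25.4 tcp [ 0.6915 -0.113   0.2385] yaw -32.3350228748757 q [ 0.2601  0.6524 -0.2635  0.9182  0.1613  1.5867 -0.5127] f [0.7414 0.3417 0.2775]
shift(tool) [-0.0011 -0.0017  0.0035] shift in target frame [-0.0011 -0.0017  0.0035] rot [ 0.0969 -0.1181 -0.3351]
```

View pics/z10.png

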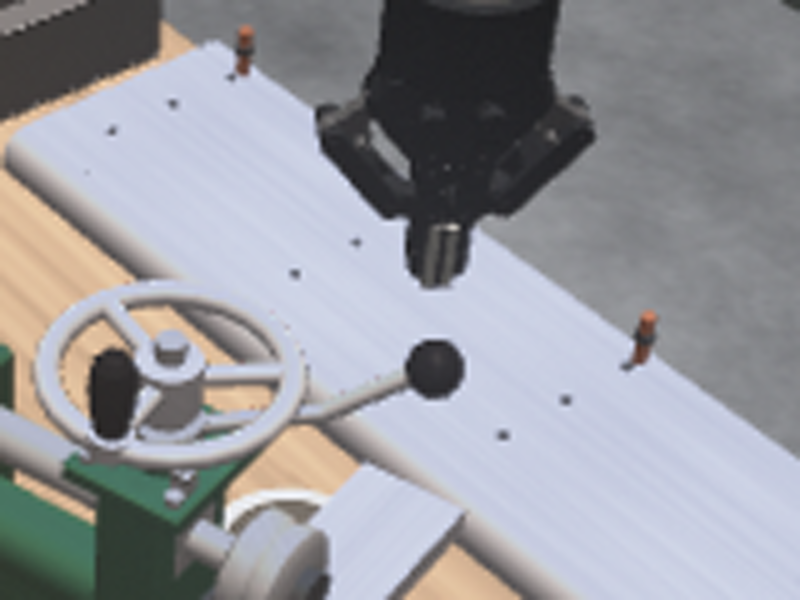

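The closed fingers at (437,260) in the crop are lined up behind the ball at (435,368). Now I'll push it.

Emit:
move_arm(moves=[{"x": 0, "y": 0.004, "z": 0.0035, "ax": 0, "ay": 0, "az": 0, "fingers": 0}, {"x": 0, "y": 0.004, "z": 0, "ax": 0, "ay": 0, "az": 0, "fingers": 0}, {"x": 0, "y": 0.004, "z": 0, "ax": 0, "ay": 0, "az": 0, "fingers": 0}, {"x": 0.001, "y": 0.0065, "z": 0, "ax": 0, "ay": 0, "az": 3, "fingers": 0}, {"x": 0.001, "y": 0.0065, "z": 0, "ax": 0, "ay": 0, "az": 3, "fingers": 0}, {"x": 0.001, "y": 0.0065, "z": 0, "ax": 0, "ay": 0, "az": 3, "fingers": 0}, {"x": 0.001, "y": 0.0065, "z": 0, "ax": 0, "ay": 0, "az": 3, "fingers": 0}, {"x": 0.001, "y": 0.0065, "z": 0, "ax": 0, "ay": 0, "az": 3, "fingers": 0}, {"x": 0.001, "y": 0.0065, "z": 0, "ax": 0, "ay": 0, "az": 3, "fingers": 0}])

```text
time: 26.35
tcp_pos: [0.6659, -0.1574, 0.2362]
orientation: [[0.636, -0.772, 0.004], [-0.772, -0.636, -0.003], [0.005, -0.001, -1.0]]
contact_force: [-0.1, 1.0, 0.6]
opening: 0.0003
```

```bash
python3 -c "
from h import *
st()"
```

```text
t 26.35 tcp [ 0.6659 -0.1574  0.2362] yaw -50.491370601017756 q [ 0.3093  0.6016 -0.2016  1.0016  0.1163  1.5433 -0.7415] f tool [-0.8678 -0.5694 -0.5784]
r 0.13057885072756614 ang -37.67099327057132 rel tool [ 0.1273 -0.029 ] z [ 0.0043 -0.0033 -1.    ]
```

Emit:
move_arm(moves=[{"x": 0.001, "y": 0.0066, "z": 0, "ax": 0, "ay": 0, "az": 3, "fingers": 0}, {"x": 0.001, "y": 0.0066, "z": 0, "ax": 0, "ay": 0, "az": 3, "fingers": 0}, {"x": 0.001, "y": 0.0066, "z": 0, "ax": 0, "ay": 0, "az": 3, "fingers": 0}, {"x": 0.001, "y": 0.0066, "z": 0, "ax": 0, "ay": 0, "az": 3, "fingers": 0}, {"x": 0.001, "y": 0.0066, "z": 0, "ax": 0, "ay": 0, "az": 3, "fingers": 0}])

```text
time: 26.85
tcp_pos: [0.6411, -0.1798, 0.2362]
orientation: [[0.415, -0.91, 0.004], [-0.91, -0.415, -0.003], [0.005, -0.002, -1.0]]
contact_force: [0.6, -0.7, 0.3]
opening: 0.0
```

Run:
```python
from h import *
import cv2
st()
a=capture("side")[:,:,::-1]
cv2.imwrite("pics/z11.png",cv2.resize(a[150:270,330:490],None,fx=5,fy=5,interpolation=cv2.INTER_CUBIC))
```

```text
t 26.85 tcp [ 0.6411 -0.1798  0.2362] yaw -65.49186436195214 q [ 0.3294  0.5533 -0.1503  1.0755  0.0814  1.5131 -0.9461] f tool [ 0.8421 -0.2716 -0.2536]
r 0.12893439819356456 ang -52.41239505892048 rel tool [ 0.1256 -0.0292] z [ 0.0043 -0.0034 -1.    ]
```

View pics/z11.png

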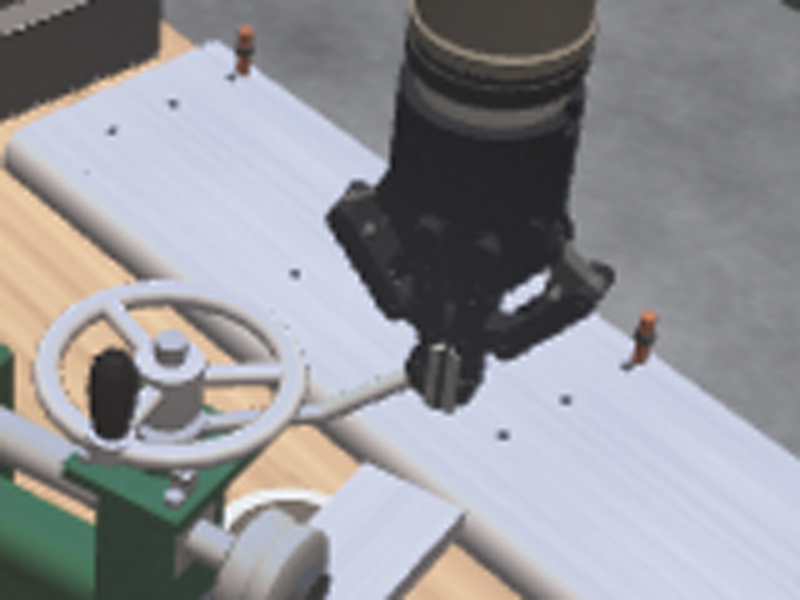

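Run:
```python
from h import *
import cv2
f=lambda p:tuple((np.array(proj("side",p))-[330,150])*5)
print("tcp",f([.6411,-.1798,.236]))
for th in (-32,-45,-63): 
  a=np.radians(th); print(th,f([C[0]+.125*np.cos(a),C[1]+.125*np.sin(a),.243]))
a=capture("top")[:,:,::-1]
cv2.imwrite("pics/z12.png",cv2.resize(a[130:250,280:440],None,fx=5,fy=5,interpolation=cv2.INTER_CUBIC))
```

```text
tcp (np.float64(440.37611470292546), np.float64(443.682790628995))
-32 (np.float64(435.2437770114557), np.float64(366.8260103931823))
-45 (np.float64(438.23123553815833), np.float64(407.51089122345707))
-63 (np.float64(419.06046437188877), np.float64(462.77603739659156))
```

View pics/z12.png

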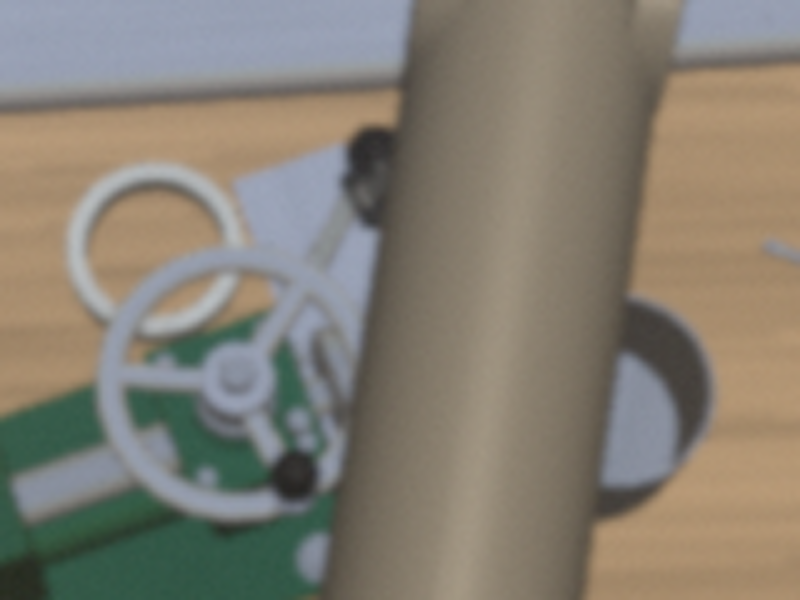

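Run:
```python
from h import *
f=lambda p:tuple((np.array(proj("side",p))-[330,150])*5)
print(f([.6915,-.113,.2385]),f([.6915,-.113,.2585]))
print(f([.6411,-.1798,.236]),f([.6411,-.1798,.262]))
g=lambda p:tuple((np.array(proj("side",p))-[290,140])*5)
print(g([.5504,-.1393,.2635]),g([.5983,-.022,.2623]),g([.5735,-.0143,.2632]))
print([tuple((np.array(proj("top",p))-[280,130])*5) for p in ([.6411,-.1798,.236],[.669,-.1444,.243])])
st()
```

```text
(np.float64(427.77078029753625), np.float64(320.6529265983036)) (np.float64(432.4429595038805), np.float64(288.7185518014243))
(np.float64(440.37611470292546), np.float64(443.682790628995)) (np.float64(446.9609428806922), np.float64(401.88121806711206))
(np.float64(433.51251531440454), np.float64(477.16923501356007)) (np.float64(360.85728670896117), np.float64(303.83691449034086)) (np.float64(309.8773588466071), np.float64(312.75549054481843))
[(np.float64(450.4071344234808), np.float64(213.2820012635534)), (np.float64(371.9585846676432), np.float64(152.90950953798543))]
t 26.95 tcp [ 0.6407 -0.1807  0.2364] yaw -65.45810617319714 q [ 0.3299  0.5529 -0.1495  1.0755  0.0821  1.5135 -0.9444] f tool [-0.1467  0.3    -0.1348]
r 0.12944700980433368 ang -52.82515987708826 rel tool [ 0.1263 -0.0283] z [ 0.0039 -0.0045 -1.    ]
```

The picture shows the lever unmoved. The fingertips at (440,405) in the crop sit about 22 mm higher than the reported TCP height projects, in all views, so they passed just over the ball. I'll go back and come in about 23 mm lower.

Emit:
move_arm(moves=[{"x": 0, "y": 0, "z": -0.03, "ax": 0, "ay": 0, "az": 0, "fingers": 0}, {"x": 0, "y": 0, "z": 0, "ax": 0, "ay": 0, "az": -8.4, "fingers": 0}, {"x": 0, "y": 0, "z": 0, "ax": 0, "ay": 0, "az": -8.4, "fingers": 0}, {"x": 0, "y": 0, "z": 0, "ax": 0, "ay": 0, "az": -8.4, "fingers": 0}, {"x": 0, "y": 0, "z": 0, "ax": 0, "ay": 0, "az": -8.2, "fingers": 0}, {"x": 0, "y": 0, "z": 0, "ax": 0, "ay": 0, "az": 0, "fingers": 0}])

```text
time: 27.55
tcp_pos: [0.6415, -0.1788, 0.2658]
orientation: [[0.849, -0.528, 0.004], [-0.528, -0.849, -0.002], [0.005, -0.0, -1.0]]
contact_force: [-0.2, -0.1, 0.2]
opening: 0.0001
```

```bash
python3 -c "
from h import *
need([.6905,-.1085,.212],-32)"
```

```text
t 27.55 tcp [ 0.6415 -0.1788  0.2658] yaw -31.882175819230287 q [ 0.3828  0.5606 -0.2615  1.0026  0.1397  1.5891 -0.3933] f [-0.2425 -0.1045  0.1676]
shift(tool) [ 0.0042 -0.0855  0.0538] shift in target frame [ 0.0043 -0.0856  0.0538] rot [-0.0068 -0.2765  0.1178]
```

Emit:
move_arm(moves=[{"x": 0.001, "y": -0.0214, "z": 0, "ax": 0, "ay": -0.2, "az": 0, "fingers": 0}, {"x": 0.001, "y": -0.0214, "z": 0, "ax": 0, "ay": 0, "az": 0, "fingers": 0}, {"x": 0.001, "y": -0.0214, "z": 0, "ax": 0, "ay": 0, "az": 0, "fingers": 0}, {"x": 0.001, "y": -0.0214, "z": 0, "ax": 0, "ay": 0, "az": 0, "fingers": 0}, {"x": 0, "y": 0, "z": 0, "ax": 0, "ay": 0, "az": 0, "fingers": 0}, {"x": 0, "y": 0, "z": 0.027, "ax": 0, "ay": 0, "az": 0, "fingers": 0}, {"x": 0, "y": 0, "z": 0.027, "ax": 0, "ay": 0, "az": 0, "fingers": 0}, {"x": 0, "y": 0, "z": 0, "ax": 0, "ay": 0, "az": 0, "fingers": 0}])

```text
time: 28.35
tcp_pos: [0.6864, -0.1099, 0.2067]
orientation: [[0.847, -0.531, -0.01], [-0.531, -0.847, -0.002], [-0.007, 0.006, -1.0]]
contact_force: [-0.5, 0.9, -0.1]
opening: 0.0002
```

Run:
```python
from h import *
import cv2
need([.6905,-.1085,.212],-32);st()
a=capture("side")[:,:,::-1]
cv2.imwrite("pics/z13.png",cv2.resize(a[150:270,330:490],None,fx=5,fy=5,interpolation=cv2.INTER_CUBIC))
```

```text
t 28.35 tcp [ 0.6864 -0.1099  0.2067] yaw -32.08084229250501 q [ 0.2635  0.6521 -0.2631  0.9959  0.1608  1.5207 -0.517 ] f [-0.4906  0.8542 -0.1086]
shift(tool) [ 0.0026 -0.0033 -0.0054] shift in target frame [ 0.0027 -0.0034 -0.0053] rot [ 0.3702  0.4201 -0.0795]
t 28.35 tcp [ 0.6864 -0.1099  0.2067] yaw -32.08084229250501 q [ 0.2635  0.6521 -0.2631  0.9959  0.1608  1.5207 -0.517 ] f tool [-0.8685 -0.4639  0.112 ]
r 0.12807886388744477 ang -14.623596835639786 rel tool [ 0.1222 -0.0384] z [-0.0096 -0.0016 -1.    ]
```

View pics/z13.png

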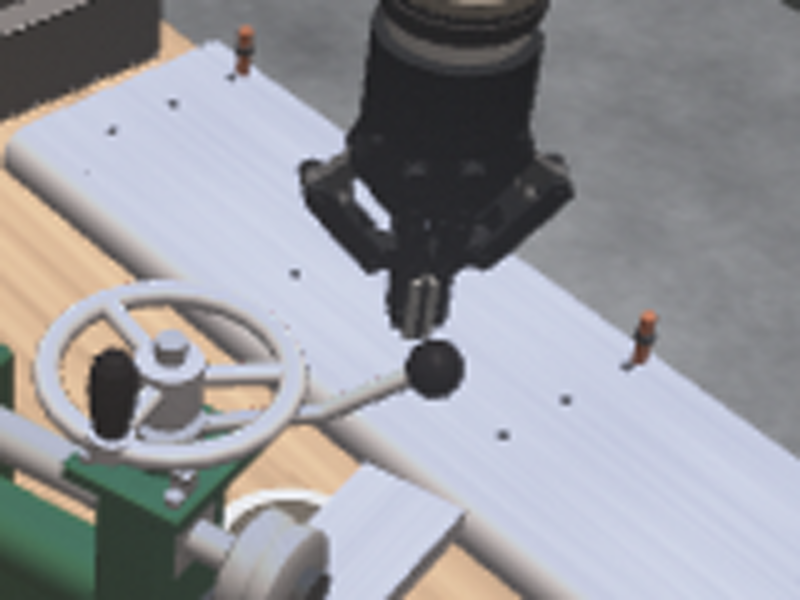

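The fingers at (418,320) are now level with the ball at (435,368) but about 5 mm too far in. I'll shift outwards and push.

Emit:
move_arm(moves=[{"x": 0.006, "y": 0, "z": -0.003, "ax": 0.37, "ay": 0.42, "az": 0, "fingers": 0}, {"x": 0, "y": 0.0035, "z": 0, "ax": 0, "ay": 0, "az": 0, "fingers": 0}, {"x": 0, "y": 0.0035, "z": 0, "ax": 0, "ay": 0, "az": 0, "fingers": 0}, {"x": 0, "y": 0.0035, "z": 0, "ax": 0, "ay": 0, "az": 0, "fingers": 0}, {"x": 0.0011, "y": 0.0066, "z": 0, "ax": 0, "ay": 0, "az": 3, "fingers": 0}, {"x": 0.0011, "y": 0.0066, "z": 0, "ax": 0, "ay": 0, "az": 3, "fingers": 0}, {"x": 0.0011, "y": 0.0066, "z": 0, "ax": 0, "ay": 0, "az": 3, "fingers": 0}])

```text
time: 29.1
tcp_pos: [0.6815, -0.138, 0.215]
orientation: [[0.754, -0.656, 0.012], [-0.656, -0.754, 0.002], [0.008, -0.01, -1.0]]
contact_force: [0.4, -0.1, 0.4]
opening: 0.0002
```

Run:
```python
from h import *
import cv2
st()
a=capture("side")[:,:,::-1]
cv2.imwrite("pics/z14.png",cv2.resize(a[150:270,330:490],None,fx=5,fy=5,interpolation=cv2.INTER_CUBIC))
```

```text
t 29.1 tcp [ 0.6815 -0.138   0.215 ] yaw -41.020723976684444 q [ 0.2969  0.6278 -0.2341  1.013   0.1338  1.5023 -0.6173] f tool [ 0.3733 -0.1357 -0.4374]
r 0.13342085809423535 ang -26.91290562291992 rel tool [ 0.1294 -0.0325] z [ 0.0123  0.0019 -0.9999]
```

View pics/z14.png

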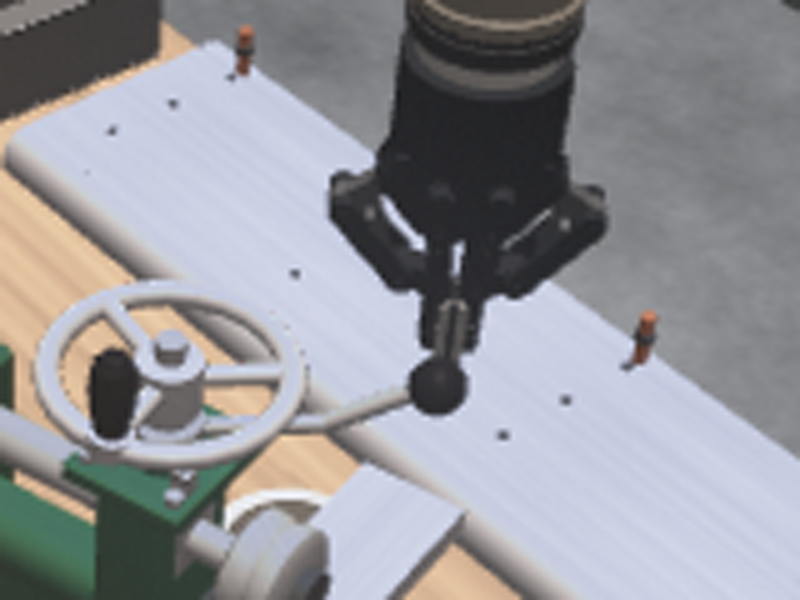

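The ball is moving, now at (438,385) in the crop with the fingers on it. I'll continue with small corrections inward and down.

Emit:
move_arm(moves=[{"x": 0.0006, "y": 0.0066, "z": 0.0008, "ax": 0, "ay": 0, "az": 3, "fingers": 0}, {"x": 0.0006, "y": 0.0066, "z": 0.0008, "ax": 0, "ay": 0, "az": 3, "fingers": 0}, {"x": 0.0006, "y": 0.0066, "z": 0.0008, "ax": 0, "ay": 0, "az": 3, "fingers": 0}, {"x": 0.0006, "y": 0.0066, "z": 0.0008, "ax": 0, "ay": 0, "az": 3, "fingers": 0}, {"x": 0.0006, "y": 0.0066, "z": 0.0008, "ax": 0, "ay": 0, "az": 3, "fingers": 0}, {"x": 0.0008, "y": 0.0066, "z": 0, "ax": 0, "ay": 0, "az": 3, "fingers": 0}, {"x": 0.0008, "y": 0.0066, "z": 0, "ax": 0, "ay": 0, "az": 3, "fingers": 0}])

```text
time: 29.85
tcp_pos: [0.6498, -0.1722, 0.2111]
orientation: [[0.469, -0.883, 0.014], [-0.883, -0.469, -0.0], [0.007, -0.012, -1.0]]
contact_force: [1.9, -0.5, -0.6]
opening: 0.0001
```

Run:
```python
from h import *
import cv2
st()
a=capture("side")[:,:,::-1]
cv2.imwrite("pics/z15.png",cv2.resize(a[150:270,330:490],None,fx=5,fy=5,interpolation=cv2.INTER_CUBIC))
```

```text
t 29.85 tcp [ 0.6498 -0.1722  0.2111] yaw -62.008048172662825 q [ 0.3258  0.5661 -0.1611  1.1163  0.0843  1.4516 -0.9016] f tool [ 1.3283 -1.4786  0.5842]
r 0.1286971475493728 ang -47.289044243941845 rel tool [ 0.1245 -0.0327] z [ 0.014  -0.0003 -0.9999]
```

View pics/z15.png

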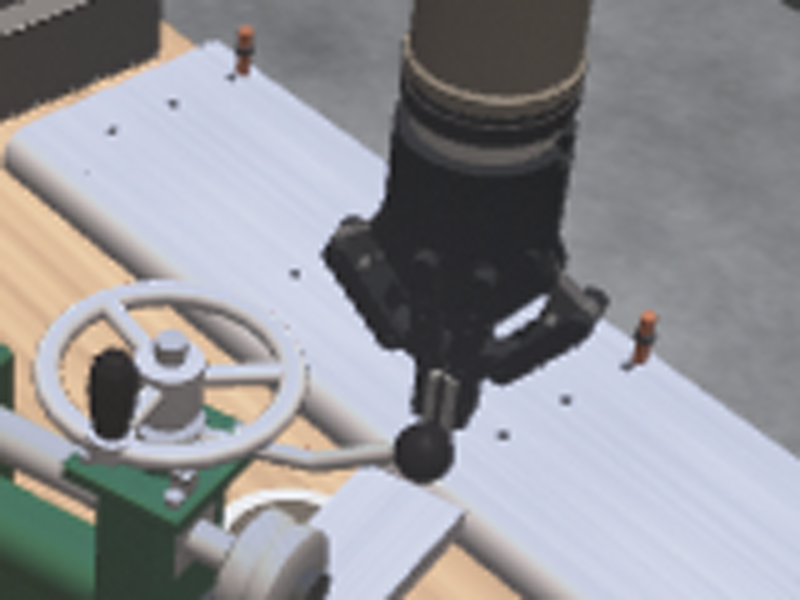

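The ball is at (423,453) in the crop, about -60°, with roughly 19° to the stop.

Emit:
move_arm(moves=[{"x": 0.0011, "y": 0.0066, "z": 0, "ax": 0, "ay": 0, "az": 3, "fingers": 0}, {"x": 0.0011, "y": 0.0066, "z": 0, "ax": 0, "ay": 0, "az": 3, "fingers": 0}, {"x": 0.0011, "y": 0.0066, "z": 0, "ax": 0, "ay": 0, "az": 3, "fingers": 0}, {"x": 0.0011, "y": 0.0066, "z": 0, "ax": 0, "ay": 0, "az": 3, "fingers": 0}, {"x": 0.0011, "y": 0.0066, "z": 0, "ax": 0, "ay": 0, "az": 3, "fingers": 0}, {"x": 0.0005, "y": 0.0033, "z": 0, "ax": 0, "ay": 0, "az": 1.5, "fingers": 0}])

```text
time: 30.5
tcp_pos: [0.6175, -0.1914, 0.2105]
orientation: [[0.2, -0.98, 0.012], [-0.98, -0.2, -0.001], [0.003, -0.012, -1.0]]
contact_force: [2.3, -0.3, 0.8]
opening: -0.0003
```

```bash
python3 -c "
from h import *
st()"
```

```text
t 30.5 tcp [ 0.6175 -0.1914  0.2105] yaw -78.48517967415042 q [ 0.3381  0.5057 -0.1027  1.2095  0.0482  1.4166 -1.1284] f tool [ 0.773  -2.2437 -0.7603]
r 0.12638093803363828 ang -64.19780343221511 rel tool [ 0.1225 -0.0312] z [ 0.0123 -0.0009 -0.9999]
```

Emit:
move_arm(moves=[{"x": 0.0003, "y": 0.0022, "z": 0, "ax": 0, "ay": 0, "az": 1, "fingers": 0}, {"x": 0, "y": 0, "z": 0, "ax": 0, "ay": 0, "az": 0, "fingers": 0}])

```text
time: 30.7
tcp_pos: [0.615, -0.1913, 0.21]
orientation: [[0.184, -0.983, 0.011], [-0.983, -0.184, 0.0], [0.002, -0.01, -1.0]]
contact_force: [-0.1, -1.3, 0.2]
opening: 0.0001
```

Run:
```python
from h import *
import cv2
st()
a=capture("side")[:,:,::-1]
cv2.imwrite("pics/z16.png",cv2.resize(a[150:270,330:490],None,fx=5,fy=5,interpolation=cv2.INTER_CUBIC))
f=lambda p:tuple((np.array(proj("side",p))-[330,150])*5)
for th in (-70,-74,-76,-79.4): 
  a=np.radians(th); print(th,f([C[0]+.125*np.cos(a),C[1]+.125*np.sin(a),.243]))
```

```text
t 30.7 tcp [ 0.615  -0.1913  0.21  ] yaw -79.4106837750836 q [ 0.338   0.5021 -0.0999  1.2162  0.0458  1.4154 -1.1422] f tool [ 1.298   0.3043 -0.2132]
r 0.1252237980107683 ang -65.21236439917814 rel tool [ 0.1214 -0.0307] z [ 0.0105  0.0002 -0.9999]
-70 (np.float64(404.30015811222177), np.float64(482.7808258184345))
-74 (np.float64(394.1002890838601), np.float64(493.61270093746725))
-76 (np.float64(388.53445019737705), np.float64(498.83805583586945))
-79.4 (np.float64(378.3810393494207), np.float64(507.40031207779026))
```

View pics/z16.png

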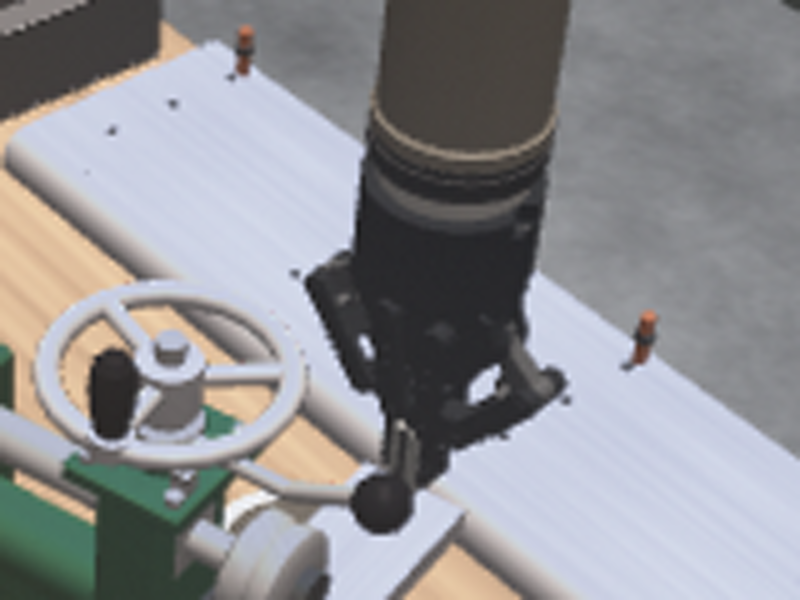

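The ball is at (383,502) in the crop, about -78°, close to the stop. I'll press on in small steps until the force rises.

Emit:
move_arm(moves=[{"x": 0.0005, "y": 0.0022, "z": 0, "ax": 0, "ay": 0, "az": 1, "fingers": 0}, {"x": 0.0005, "y": 0.0022, "z": 0, "ax": 0, "ay": 0, "az": 1, "fingers": 0}, {"x": 0, "y": 0, "z": 0, "ax": 0, "ay": 0, "az": 0, "fingers": 0}])

```text
time: 31.05
tcp_pos: [0.6116, -0.1921, 0.2096]
orientation: [[0.149, -0.989, 0.012], [-0.989, -0.149, 0.001], [0.0, -0.012, -1.0]]
contact_force: [3.6, 1.0, -0.1]
opening: 0.0005
```

```bash
python3 -c "
from h import *
st()"
```

```text
t 31.05 tcp [ 0.6116 -0.1921  0.2096] yaw -81.41366632747605 q [ 0.3383  0.4946 -0.0935  1.2285  0.0405  1.4093 -1.171 ] f tool [-0.4617 -3.7451  0.1196]
r 0.12460795703708884 ang -66.78015384203132 rel tool [ 0.1206 -0.0315] z [ 0.0118  0.0014 -0.9999]
```

Emit:
move_arm(moves=[{"x": 0, "y": 0.002, "z": 0, "ax": 0, "ay": 0, "az": 0, "fingers": 0}, {"x": 0, "y": 0.002, "z": 0, "ax": 0, "ay": 0, "az": 0, "fingers": 0}, {"x": 0, "y": 0, "z": 0, "ax": 0, "ay": 0, "az": 0, "fingers": 0}])

```text
time: 31.35
tcp_pos: [0.6113, -0.1921, 0.21]
orientation: [[0.151, -0.988, 0.02], [-0.989, -0.151, 0.001], [0.002, -0.02, -1.0]]
contact_force: [11.1, 0.8, -2.1]
opening: 0.0
```

Run:
```python
from h import *
import cv2
st()
a=capture("side")[:,:,::-1]
cv2.imwrite("pics/z17.png",cv2.resize(a[150:270,330:490],None,fx=5,fy=5,interpolation=cv2.INTER_CUBIC))
```

```text
t 31.35 tcp [ 0.6113 -0.1921  0.21  ] yaw -81.3056097816951 q [ 0.3411  0.4874 -0.0949  1.2387  0.0387  1.3988 -1.1677] f tool [  0.8754 -11.0309   2.3031]
r 0.1244863374301417 ang -66.91129683089122 rel tool [ 0.1206 -0.0309] z [ 0.0196  0.0013 -0.9998]
```

View pics/z17.png

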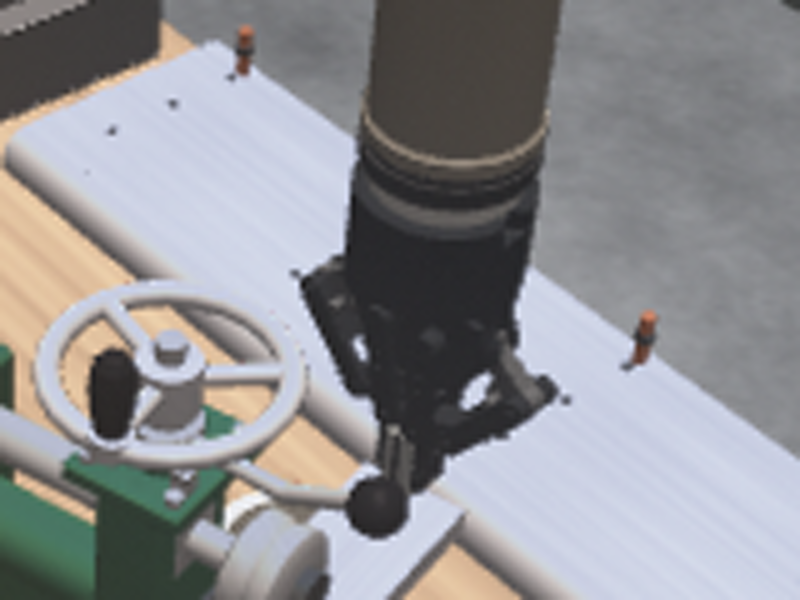

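The force rose to 11 N with no further travel, and the ball is at (378,507), exactly the predicted stop position. I'll retreat and check.

Emit:
move_arm(moves=[{"x": 0, "y": -0.01, "z": 0, "ax": 0, "ay": 0, "az": 0, "fingers": 0}, {"x": 0, "y": -0.015, "z": 0, "ax": 0, "ay": 0, "az": 0, "fingers": 0}, {"x": 0, "y": -0.02, "z": 0, "ax": 0, "ay": 0, "az": 0, "fingers": 0}, {"x": 0, "y": 0, "z": -0.03, "ax": 0, "ay": 0, "az": 0, "fingers": 0}, {"x": 0, "y": 0, "z": -0.04, "ax": 0, "ay": 0, "az": 0, "fingers": 0}, {"x": 0, "y": 0, "z": -0.04, "ax": 0, "ay": 0, "az": 0, "fingers": 0}, {"x": 0, "y": 0, "z": 0, "ax": 0, "ay": 0, "az": 0, "fingers": 0}, {"x": 0, "y": 0, "z": 0, "ax": 0, "ay": 0, "az": 0, "fingers": 0}])

```text
time: 32.2
tcp_pos: [0.6497, -0.1872, 0.3207]
orientation: [[0.148, -0.989, 0.01], [-0.989, -0.149, -0.0], [0.002, -0.01, -1.0]]
contact_force: [-0.7, -0.3, -0.6]
opening: -0.0001
```

Run:
```python
from h import *
import cv2
st()
a=capture("side")[:,:,::-1]
cv2.imwrite("pics/side18.png",a)
m=(a.max(2)<60).astype(np.uint8); k,l,s,c=cv2.connectedComponentsWithStats(m)
for i in range(1,k):
    if 40<s[i,4]<400 and 330<c[i][0]<430 and 190<c[i][1]<265:
        print(s[i],c[i])
        for z in (.276,.243):
            r=pl("side",*c[i],z)[:2]-C; print(z,np.hypot(*r),np.degrees(np.arctan2(r[1],r[0])))
r=pl("side",350.39,227.43,.276)[:2]-C; print('start',np.degrees(np.arctan2(r[1],r[0])))
```

```text
t 32.2 tcp [ 0.6497 -0.1872  0.3207] yaw -81.46019570169865 q [ 0.2949  0.5839 -0.0843  0.8194  0.045   1.7301 -1.1896] f tool [0.1837 0.7513 0.5786]
r 0.14008395702070897 ang -51.488440799474475 rel tool [ 0.1214 -0.07  ] z [ 0.0098 -0.0002 -1.    ]
[348 220  10  18 130] [351.9077 228.2308]
0.276 0.056253347540327694 -157.3194121018759
0.243 0.030527371803097333 166.40659332106503
[399 246  12  11  96] [404.5625 251.125 ]
0.276 0.14436583221690685 -91.03145558735503
0.243 0.12253759869857243 -79.80329563924452
start -161.66627787315625
```

View pics/side18.png

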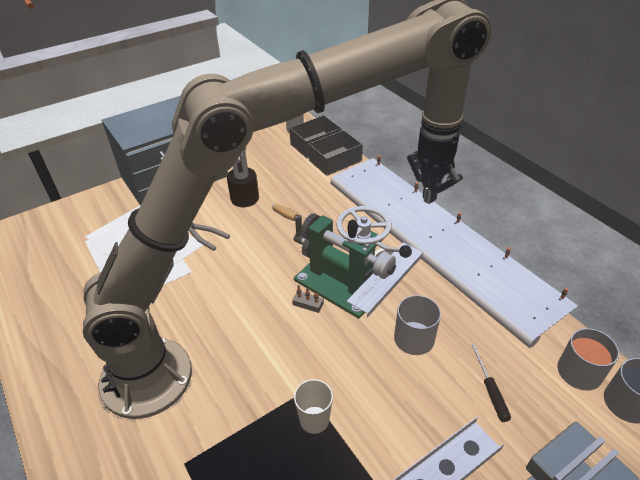

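The final picture shows the handle at (352,228), about 3–4° short of its start and inside the 11° allowed. The ball is at its stop at (404.6,251), the arm is clear, and the other things look unmoved.

```bash
python3 -c "
from cell import *
print(close_job())"
```

```text
the job is handed in; nothing more can be done
None
```

I turned the hand wheel one full turn clockwise and pushed the lock lever up against its stop. The job was handed in at about 32 s of the 69 s allowed. No verdict is reported, so the results below are from my own checks.

- **Wheel:** I pushed it round by its handle with the closed fingertips in two halves of about 180°, reading about 3.5–6 N. I re-indexed the tool in between. The side view puts the handle about 4° short of its start; 11° is allowed.
- **Lock lever:** The force rose to 11 N with no further travel. After the retreat the ball measured about -79.8°, against -79.4° expected at the stop.
- **Arm and bench:** The arm ended clear of everything. The crank and the other things on the bench looked unmoved in the last side view; I checked that by eye only.

Some things went wrong or disagreed on the way:

- **Wrong-way turn:** The first half turn of the tool ran joint 7 up to its limit and left a small tilt. I corrected it before touching the wheel.
- **Fingertip height:** The fingertips appear about 22 mm higher in the pictures than the reported TCP. Because of this my first pass went over the ball without touching it, and I repeated the pass lower. It also means the handle was pushed near its top.

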